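# Gauge the cane ferrules

## Robot

A 6-joint arm with a two-finger parallel gripper is mounted at the origin on the work surface. World frame = base frame: x ahead of the robot, y to its left, z up, the work surface at z = 0. Lengths are in m, angles in rad, forces in N, time in s.
With the tool pointing down it reaches from about 0.325 to 1 m from the base axis. Payload 5.1 kg.
Tool frame: the origin (TCP) lies midway between the tips of the shut fingers; the grasp point (between the pads) lies env.grasp_offset behind it (env.grasp_offset is the distance from the TCP to the grasp point, in m); z points along the fingers, y is the direction in which the jaws open and shut (so a half turn about z gives the same grasp; the last joint's range is limited). The gripper opens to 85 mm and grips with 20 to 120 N. Pads are 22 mm wide; open, the fingers measure 114 mm over their backs; the gripper's body (76 mm by 85 mm) begins 54 mm behind the grasp point. The pads swing forward as they close: fully open they stand 13 mm farther back than shut.
Start: joints at [1.212, 0.124, 1.65, -0, 1.367, -0.083], TCP at [0.177, 0.625, 0.231] pointing down, gripper open.
Joint ranges: [-2.61, 2.61], [-1.02, 2.33], [0.03, 2.71], [-1.35, 4.49], [0.32, 2.68], [-2.91, 2.91]. Speed limits (rad/s): [2.57, 2.57, 3.14, 3.14, 3.14, 3.14].

## Interface

Orientations are given as a 3x3 rotation matrix whose columns are the frame's x, y, z axes.
In Python, from plant import env, imaging gives the robot as it stands. The module is installed in compiled form; this text tells all that it offers.
- The arm moves only by the tool arm_command, never from a script. Its argument "increments" is a list of rows, each a list of 3 entries, a list of its own where there are three numbers: the shift along the tool's x, y, z in cm, then the turn, a rotation vector about the tool's x, y, z in degrees, then the opening, from -1 (shut) to 1 (fully open). In form: [[[dx, dy, dz], [ax, ay, az], claw], ...]. A call has 1 to 8 rows; each row shifts and turns the commanded pose from where the row before left it, along the tool's axes as they then stand; what a row does not reach is not made up. A row lasts 1/8 s, in which the tool goes at most 62.5 mm and 10.7 degrees, less where a joint would pass 70% of its speed; a pose out of reach is approached as far as the arm can. A call with a gripper value outside its range is refused whole. The fingers move at their own pace and stop on an object; the grip force is fixed at half the most. Time passes only in rows, so rows that do not move let the fingers close. It gives the time, the measured TCP pose, the force and the opening at its end, in the units of the state.
- env.observe(): the state, without advancing time (a new reading comes with each control period).
- imaging.camera(name): name is "scene" or "side" or "wrist"; returns a dict with "color" (400x640x3 uint8, red, green, blue), "z_map" (400x640 float32, m along the optical axis (not along the pixel's ray), 0 where there is no reading), "fx", "fy", "cx", "cy" (pixels), "camera_from_world" (4x4, takes a point from world to camera coordinates). Camera axes: x right, y down, z forward; pixel columns grow to the right and rows downward; lengths in m; the calibration is good to about 2 mm. A picture is of the moment at which its call begins.
- env.sign_off(): hands the job in, once; it reports no verdict.
The state is a dict: "time_s": time; "joint_pos": joint angles; "joint_velocities": joint speeds; "tau": joint torques, N m; "ee_pos": TCP position; "tcp_rot": TCP orientation; "wrist_force": force on the tool from outside, world axes, zero at the start; "moment": the same for the moment, N m; "opening": finger opening in m.
Only numpy, scipy, OpenCV 4.12 (cv2) and the standard library are available. Lean on these libraries where they do the work, as an engineer would, in place of code of your own. Each camera call takes 0.05 s, during which the arm holds its last target.

## Task

Try every coloured cane ferrule on the bench on the gauge pin, in the order of the colour card (red, yellow, green, blue; one may be missing): hold it upright with its fin facing the brass mark and slide it gently down the pin as far as it will go, without forcing it. Those that go right down to the base belong in the white tray, those that stop high on the pin in the pale wooden crate; leave all of them standing upright there. Do not disturb the plants, saucer and trowel.

Things in the scene. Friction and masses are not known exactly. Their poses are not given: they have to be found in the camera images.
- ferrule_red_1: one of two possible red ferrules (end sleeves for plant canes); at most one is present. White sleeve 70 mm tall, 44 mm across, steel foot ring 66 mm wide, 12 mm high, 120 g, closed red top, red fin on one side, open end down. Mouth 25 mm wide for 12 mm; whether the bore stays so (60 mm deep) or is too narrow beyond cannot be seen. Origin: centre of underside; z up, x to the fin
- ferrule_red_1_fin (a point): outer edge of that red ferrule's fin, 40 mm from the axis along its x, 36 mm above its underside. The fin is 9 mm thick and runs from 12 to 60 mm height
- ferrule_red_2: one of two possible red ferrules (end sleeves for plant canes); at most one is present. White sleeve 70 mm tall, 44 mm across, steel foot ring 66 mm wide, 12 mm high, 120 g, closed red top, red fin on one side, open end down. Mouth 25 mm wide for 12 mm; whether the bore stays so (60 mm deep) or is too narrow beyond cannot be seen. Origin: centre of underside; z up, x to the fin
- ferrule_red_2_fin (a point): outer edge of that red ferrule's fin, 40 mm from the axis along its x, 36 mm above its underside. The fin is 9 mm thick and runs from 12 to 60 mm height
- ferrule_yellow_1: one of two possible yellow ferrules (end sleeves for plant canes); at most one is present. White sleeve 70 mm tall, 44 mm across, steel foot ring 66 mm wide, 12 mm high, 120 g, closed yellow top, yellow fin on one side, open end down. Mouth 25 mm wide for 12 mm; whether the bore stays so (60 mm deep) or is too narrow beyond cannot be seen. Origin: centre of underside; z up, x to the fin
- ferrule_yellow_1_fin (a point): outer edge of that yellow ferrule's fin, 40 mm from the axis along its x, 36 mm above its underside. The fin is 9 mm thick and runs from 12 to 60 mm height
- ferrule_yellow_2: one of two possible yellow ferrules (end sleeves for plant canes); at most one is present. White sleeve 70 mm tall, 44 mm across, steel foot ring 66 mm wide, 12 mm high, 120 g, closed yellow top, yellow fin on one side, open end down. Mouth 25 mm wide for 12 mm; whether the bore stays so (60 mm deep) or is too narrow beyond cannot be seen. Origin: centre of underside; z up, x to the fin
- ferrule_yellow_2_fin (a point): outer edge of that yellow ferrule's fin, 40 mm from the axis along its x, 36 mm above its underside. The fin is 9 mm thick and runs from 12 to 60 mm height
- ferrule_green_1: one of two possible green ferrules (end sleeves for plant canes); at most one is present. White sleeve 70 mm tall, 44 mm across, steel foot ring 66 mm wide, 12 mm high, 120 g, closed green top, green fin on one side, open end down. Mouth 25 mm wide for 12 mm; whether the bore stays so (60 mm deep) or is too narrow beyond cannot be seen. Origin: centre of underside; z up, x to the fin
- ferrule_green_1_fin (a point): outer edge of that green ferrule's fin, 40 mm from the axis along its x, 36 mm above its underside. The fin is 9 mm thick and runs from 12 to 60 mm height
- ferrule_green_2: one of two possible green ferrules (end sleeves for plant canes); at most one is present. White sleeve 70 mm tall, 44 mm across, steel foot ring 66 mm wide, 12 mm high, 120 g, closed green top, green fin on one side, open end down. Mouth 25 mm wide for 12 mm; whether the bore stays so (60 mm deep) or is too narrow beyond cannot be seen. Origin: centre of underside; z up, x to the fin
- ferrule_green_2_fin (a point): outer edge of that green ferrule's fin, 40 mm from the axis along its x, 36 mm above its underside. The fin is 9 mm thick and runs from 12 to 60 mm height
- ferrule_blue_1: one of two possible blue ferrules (end sleeves for plant canes); at most one is present. White sleeve 70 mm tall, 44 mm across, steel foot ring 66 mm wide, 12 mm high, 120 g, closed blue top, blue fin on one side, open end down. Mouth 25 mm wide for 12 mm; whether the bore stays so (60 mm deep) or is too narrow beyond cannot be seen. Origin: centre of underside; z up, x to the fin
- ferrule_blue_1_fin (a point): outer edge of that blue ferrule's fin, 40 mm from the axis along its x, 36 mm above its underside. The fin is 9 mm thick and runs from 12 to 60 mm height
- ferrule_blue_2: one of two possible blue ferrules (end sleeves for plant canes); at most one is present. White sleeve 70 mm tall, 44 mm across, steel foot ring 66 mm wide, 12 mm high, 120 g, closed blue top, blue fin on one side, open end down. Mouth 25 mm wide for 12 mm; whether the bore stays so (60 mm deep) or is too narrow beyond cannot be seen. Origin: centre of underside; z up, x to the fin
- ferrule_blue_2_fin (a point): outer edge of that blue ferrule's fin, 40 mm from the axis along its x, 36 mm above its underside. The fin is 9 mm thick and runs from 12 to 60 mm height
- gauge: fixed pin gauge: aluminium base 90 x 90 x 20 mm, at its centre an upright steel pin 20 mm thick and 50 mm tall, its last 6 mm tapering to 12 mm. A brass mark lies on its +x edge and side. Origin: centre of underside; x to the mark, z up. A ferrule that fits goes down to stand on the base; a tight one stops 12 mm down the pin, its underside 38 mm above the base
- white_tray: fixed white tray, 200 x 200 x 30 mm, floor and walls 5 mm, for ferrules that fit. Origin: centre of the underside; the inner floor is 5 mm above it
- wood_crate: fixed shallow crate of pale wood, 200 x 200 x 30 mm, floor and walls 5 mm, for ferrules that are too tight. Origin: centre of the underside; the inner floor is 5 mm above it
- cactus_pot: bystander: white pot, 68 mm wide, with a small round cactus, 115 mm tall in all. Origin: centre of the underside
- clay_pot: bystander: terracotta pot, 68 mm wide, with a rosette succulent, about 90 mm tall in all. Origin: centre of the underside
- trowel: bystander: hand trowel lying flat, 260 mm long. Origin: on the table under the neck of the trowel
- saucer: bystander: white saucer, 100 mm wide, 18 mm tall, there in some starts only. Origin: centre of the underside
There are look-alikes about, which are no part of the job. What is shaped like the ferrule_yellow_1 but pink or purple is not meant.

How it is judged:
On the way, in this order (a step that is already met when the one before it is completed fails the run):
1. the red ferrule, if there is one, is slid onto the gauge pin as far as it goes, upright, its fin facing the brass mark (((horizontal distance between ferrule_red_1 and gauge below 0.005 m and angle between ferrule_red_1's own z axis and vertical below 0.12 rad and angle between the x axis of ferrule_red_1 and the x axis of gauge, either way round below 0.3 rad and x of ferrule_red_1_fin in the frame of gauge above 0 m and z of ferrule_red_1 in the frame of gauge below 0.025 m) or (horizontal distance between ferrule_red_2 and gauge below 0.005 m and angle between ferrule_red_2's own z axis and vertical below 0.12 rad and angle between the x axis of ferrule_red_2 and the x axis of gauge, either way round below 0.3 rad and x of ferrule_red_2_fin in the frame of gauge above 0 m and z of ferrule_red_2 in the frame of gauge between 0.05 and 0.064 m and contact force between ferrule_red_2 and gauge above 0.5 N))), for 0.2 s.
2. the yellow ferrule, if there is one, is slid onto the gauge pin as far as it goes, upright, its fin facing the brass mark (((horizontal distance between ferrule_yellow_1 and gauge below 0.005 m and angle between ferrule_yellow_1's own z axis and vertical below 0.12 rad and angle between the x axis of ferrule_yellow_1 and the x axis of gauge, either way round below 0.3 rad and x of ferrule_yellow_1_fin in the frame of gauge above 0 m and z of ferrule_yellow_1 in the frame of gauge between 0.05 and 0.064 m and contact force between ferrule_yellow_1 and gauge above 0.5 N) or (horizontal distance between ferrule_yellow_2 and gauge below 0.005 m and angle between ferrule_yellow_2's own z axis and vertical below 0.12 rad and angle between the x axis of ferrule_yellow_2 and the x axis of gauge, either way round below 0.3 rad and x of ferrule_yellow_2_fin in the frame of gauge above 0 m and z of ferrule_yellow_2 in the frame of gauge below 0.025 m))), for 0.2 s.
3. the green ferrule, if there is one, is slid onto the gauge pin as far as it goes, upright, its fin facing the brass mark (((horizontal distance between ferrule_green_1 and gauge below 0.005 m and angle between ferrule_green_1's own z axis and vertical below 0.12 rad and angle between the x axis of ferrule_green_1 and the x axis of gauge, either way round below 0.3 rad and x of ferrule_green_1_fin in the frame of gauge above 0 m and z of ferrule_green_1 in the frame of gauge between 0.05 and 0.064 m and contact force between ferrule_green_1 and gauge above 0.5 N) or (horizontal distance between ferrule_green_2 and gauge below 0.005 m and angle between ferrule_green_2's own z axis and vertical below 0.12 rad and angle between the x axis of ferrule_green_2 and the x axis of gauge, either way round below 0.3 rad and x of ferrule_green_2_fin in the frame of gauge above 0 m and z of ferrule_green_2 in the frame of gauge below 0.025 m))), for 0.2 s.
4. the blue ferrule, if there is one, is slid onto the gauge pin as far as it goes, upright, its fin facing the brass mark (((horizontal distance between ferrule_blue_1 and gauge below 0.005 m and angle between ferrule_blue_1's own z axis and vertical below 0.12 rad and angle between the x axis of ferrule_blue_1 and the x axis of gauge, either way round below 0.3 rad and x of ferrule_blue_1_fin in the frame of gauge above 0 m and z of ferrule_blue_1 in the frame of gauge below 0.025 m) or (horizontal distance between ferrule_blue_2 and gauge below 0.005 m and angle between ferrule_blue_2's own z axis and vertical below 0.12 rad and angle between the x axis of ferrule_blue_2 and the x axis of gauge, either way round below 0.3 rad and x of ferrule_blue_2_fin in the frame of gauge above 0 m and z of ferrule_blue_2 in the frame of gauge between 0.05 and 0.064 m and contact force between ferrule_blue_2 and gauge above 0.5 N))), for 0.2 s.
At the end, for the whole second after the job is handed in: Every ferrule present stands upright (within 0.2 rad) and still on the floor of its container, its axis within 85 mm of the container's centre lines: the fitting ones in the white tray, the tight ones in the wooden crate (x of ferrule_red_1 in the frame of white_tray between -0.085 and 0.085 m and y of ferrule_red_1 in the frame of white_tray between -0.085 and 0.085 m and z of each of ferrule_red_1, ferrule_yellow_2, ferrule_green_2, ferrule_blue_1 in the frame of white_tray below 0.012 m and angle between each of ferrule_red_1, ferrule_red_2, ferrule_yellow_1, ferrule_yellow_2, ferrule_green_1, ferrule_green_2, ferrule_blue_1, ferrule_blue_2's own z axis and vertical below 0.2 rad and linear speed of each of ferrule_red_1, ferrule_red_2, ferrule_yellow_1, ferrule_yellow_2, ferrule_green_1, ferrule_green_2, ferrule_blue_1, ferrule_blue_2 below 0.03 m/s and x of ferrule_red_2 in the frame of wood_crate between -0.085 and 0.085 m and y of ferrule_red_2 in the frame of wood_crate between -0.085 and 0.085 m and z of each of ferrule_red_2, ferrule_yellow_1, ferrule_green_1, ferrule_blue_2 in the frame of wood_crate below 0.012 m and x of ferrule_yellow_1 in the frame of wood_crate between -0.085 and 0.085 m and y of ferrule_yellow_1 in the frame of wood_crate between -0.085 and 0.085 m and x of ferrule_yellow_2 in the frame of white_tray between -0.085 and 0.085 m and y of ferrule_yellow_2 in the frame of white_tray between -0.085 and 0.085 m and x of ferrule_green_1 in the frame of wood_crate between -0.085 and 0.085 m and y of ferrule_green_1 in the frame of wood_crate between -0.085 and 0.085 m and x of ferrule_green_2 in the frame of white_tray between -0.085 and 0.085 m and y of ferrule_green_2 in the frame of white_tray between -0.085 and 0.085 m and x of ferrule_blue_1 in the frame of white_tray between -0.085 and 0.085 m and y of ferrule_blue_1 in the frame of white_tray between -0.085 and 0.085 m and x of ferrule_blue_2 in the frame of wood_crate between -0.085 and 0.085 m and y of ferrule_blue_2 in the frame of wood_crate between -0.085 and 0.085 m); the robot touches nothing.
It fails at once if a plant, the saucer or the trowel is disturbed (moved more than 30 mm) (distance of any of cactus_pot, clay_pot, trowel, saucer from where it was at the start of the episode above 0.03 m).
It fails at once if a ferrule is forced onto the gauge (more than 100 N) (contact force between any of ferrule_red_1, ferrule_red_2, ferrule_yellow_1, ferrule_yellow_2, ferrule_green_1, ferrule_green_2, ferrule_blue_1, ferrule_blue_2 and gauge above 100 N).
Of ferrule_red_1, ferrule_red_2 only 1 to 1 are there at a start; the rules pass over those that are not, and their reading is None.
Of ferrule_yellow_1, ferrule_yellow_2 only 1 to 1 are there at a start; the rules pass over those that are not, and their reading is None.
Of ferrule_blue_1, ferrule_blue_2 only 1 to 1 are there at a start; the rules pass over those that are not, and their reading is None.
Of ferrule_green_1, ferrule_green_2, saucer only 1 to 1 are there at a start; the rules pass over those that are not, and their reading is None.
At some moment in a run one of ferrule_red_1, ferrule_red_2, ferrule_yellow_1, ferrule_yellow_2, ferrule_green_1, ferrule_green_2, ferrule_blue_1, ferrule_blue_2 may be knocked a few centimetres aside while the robot is not near it.
Once in a run the grip may slacken for a moment while it holds something.
It also fails if it takes over 210 s, if anything falls off the work surface, if the arm or the gripper's body presses on something with over 40 N, if the wrist force passes 120 N, or if a joint passes its speed limit or range.

## Working session

There is one attempt and no reset: what is moved stays moved. The work goes in short steps, Python scripts to look and compute and a tool call to move; the robot and the scene stay as the last step left them, time stands still between calls to the robot, and variables do not carry over. Pictures are saved under pics/ and viewed, and the job is handed in when it is done.

Besides the shell and the picture viewer there is one more tool, called after "Call:" by a JSON object that holds its "op" and its "data", one argument or row to a line. arm_command: Moves the arm, as the interface text tells. Its arguments: {"type":"object","properties":{"increments":{"type":"array","items":{"type":"array"}}},"required":["increments"]}

```bash
mkdir -p pics
cat > h.py <<'E'
import numpy as np, cv2
from plant import env, imaging
def snap(name,tag,crop=None,s=1):
    c=imaging.camera(name); im=c["color"][...,::-1].copy()
    np.savez(f"pics/{tag}.npz",**c)
    if crop: x0,y0,x1,y1=crop; im=im[y0:y1,x0:x1]
    if s!=1: im=cv2.resize(im,None,fx=s,fy=s,interpolation=cv2.INTER_CUBIC)
    cv2.imwrite(f"pics/{tag}.png",im); return c
def pt(c,u,v,z=None):
    d=float(c["z_map"][int(round(v)),int(round(u))]) if z is None else z
    p=np.array([(u-c["cx"])/c["fx"]*d,(v-c["cy"])/c["fy"]*d,d,1])
    return (np.linalg.inv(c["camera_from_world"])@p)[:3]
def onz(c,u,v,h):
    T=np.linalg.inv(c["camera_from_world"]); r=T[:3,:3]@np.array([(u-c["cx"])/c["fx"],(v-c["cy"])/c["fy"],1]); o=T[:3,3]
    return o+r*(h-o[2])/r[2]
def proj(c,p):
    q=c["camera_from_world"]@np.append(p,1); return q[0]/q[2]*c["fx"]+c["cx"],q[1]/q[2]*c["fy"]+c["cy"]
def cloud(c):
    v,u=np.mgrid[0:400,0:640]; d=c["z_map"]
    P=np.stack([(u-c["cx"])/c["fx"]*d,(v-c["cy"])/c["fy"]*d,d,np.ones_like(d)],-1)
    return (P@np.linalg.inv(c["camera_from_world"]).T)[...,:3]
E
python3 - <<'E'
from h import *
for n in("scene","side","wrist"):
    c=snap(n,n+"0"); print(n,c["fx"],c["cx"],c["cy"],np.linalg.inv(c["camera_from_world"]).round(3).tolist())
s=env.observe(); print({k:np.round(v,3).tolist() for k,v in s.items()}, env.grasp_offset)
E
```

```text
scene 388.25352901241877 320.17654166110356 200.021587029717 [[0.452, 0.55, -0.702, 1.144], [0.892, -0.282, 0.353, -0.34], [-0.004, -0.786, -0.618, 0.642], [0.0, 0.0, 0.0, 1.0]]
side 516.8343150049628 323.0814545258682 196.27645530288356 [[-0.999, -0.021, 0.041, 0.428], [-0.045, 0.619, -0.784, 0.907], [-0.009, -0.785, -0.619, 0.777], [0.0, 0.0, 0.0, 1.0]]
wrist 288.0740137858365 317.3339965203119 197.34545647365803 [[0.272, 0.926, 0.262, 0.111], [0.962, -0.261, -0.076, 0.644], [-0.002, 0.273, -0.962, 0.373], [0.0, 0.0, 0.0, 1.0]]
{'time_s': 0.15, 'joint_pos': [1.212, 0.124, 1.651, 0.0, 1.367, -0.083], 'joint_velocities': [-0.001, -0.001, -0.005, 0.0, 0.001, -0.001], 'tau': [0.0, -42.423, -36.601, -0.0, 0.005, -0.0], 'ee_pos': [0.177, 0.625, 0.23], 'tcp_rot': [[-0.962, 0.272, -0.001], [0.272, 0.962, -0.001], [0.0, -0.002, -1.0]], 'wrist_force': [0.027, 0.331, 0.235], 'moment': [0.021, 0.01, -0.029], 'opening': 0.086} 0.0187
```

View pics/scene0.png

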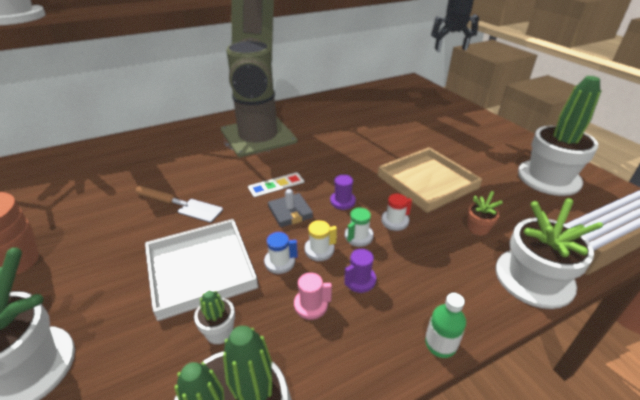

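View pics/side0.png

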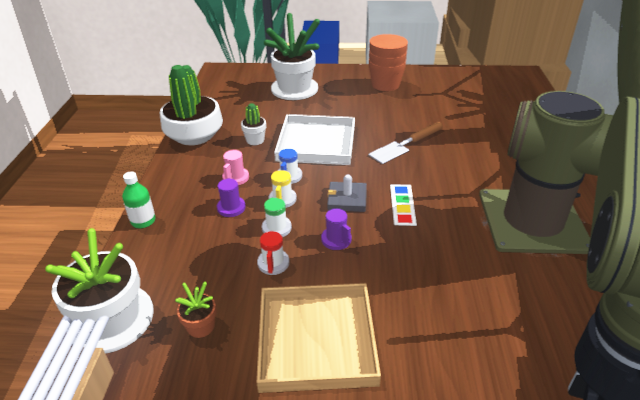

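View pics/wrist0.png

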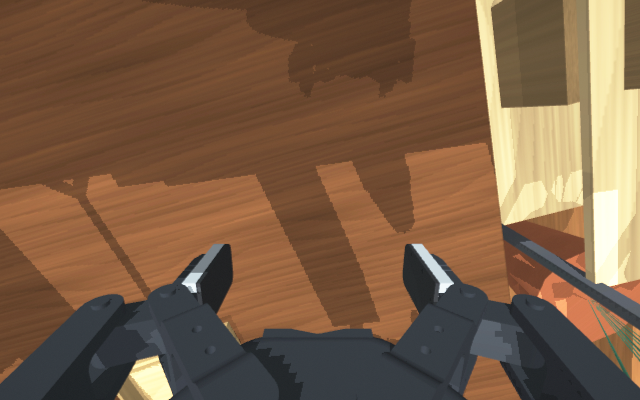

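The pictures show red, green, yellow and blue ferrules in a row at about (272,255), (275,218), (282,188) and (288,165) in the side view. The gauge is at (347,195), the tray at (317,138) and the crate at (318,335). Next I'll measure them.

Run:
```python
from h import *
c=dict(np.load("pics/side0.npz"))
im=c["color"][...,::-1]; cv2.imwrite("pics/side0z.png",cv2.resize(im[140:280,200:420],None,fx=3.6,fy=3.6,interpolation=cv2.INTER_CUBIC))
d=dict(np.load("pics/scene0.npz"))
cv2.imwrite("pics/scene0z.png",cv2.resize(d["color"][150:320,140:440,::-1],None,fx=2.6,fy=2.6,interpolation=cv2.INTER_CUBIC))
for cc,n in((c,"side"),(d,"scene")):
    P=cloud(cc); hsv=cv2.cvtColor(cc["color"],cv2.COLOR_RGB2HSV)
    W=(P[...,0]>.25)&(P[...,0]<.9)&(abs(P[...,1])<.4)&(P[...,2]>.008)&(P[...,2]<.09)
    for nm,lo,hi in(("red",-6,6),("yellow",22,34),("green",50,80),("blue",100,122),("purple",125,145),("pink",150,172)):
        h=hsv[...,0].astype(int); h=np.where(h>175,h-180,h)
        m=W&(h>=lo)&(h<=hi)&(hsv[...,1]>110)&(hsv[...,2]>60)
        k,l,st,ce=cv2.connectedComponentsWithStats(m.astype(np.uint8))
        for i in range(1,k):
            if st[i,4]<40: continue
            q=P[l==i]; t=q[q[:,2]>.066]
            f=q[(q[:,2]<.06)]
            print(n,nm,st[i,4],ce[i].round(0),"top",((t.min(0)+t.max(0))/2).round(3) if len(t) else None,len(t),"top ext",np.ptp(t,axis=0).round(3) if len(t) else None,"fin",np.median(f,axis=0).round(3) if len(f) else None,len(f))
```

```text
side red 479 [271. 246.] top [0.573 0.155 0.071] 300 top ext [0.045 0.045 0.009] fin [0.574 0.191 0.043] 116
side yellow 303 [280. 181.] top [ 0.576 -0.058  0.071] 199 top ext [0.043 0.046 0.01 ] fin [ 0.58  -0.024  0.052] 60
side green 251 [138. 199.] top [0.88  0.039 0.078] 241 top ext [0.04  0.042 0.024] fin None 0
side green 283 [274. 206.] top [0.579 0.045 0.071] 240 top ext [0.043 0.05  0.008] fin [0.594 0.009 0.06 ] 3
side green 73 [145. 223.] top None 0 top ext None fin [0.874 0.052 0.013] 73
side blue 236 [287. 157.] top [ 0.57  -0.152  0.07 ] 174 top ext [0.043 0.049 0.009] fin [ 0.579 -0.123  0.056] 31
side purple 742 [230. 198.] top [ 0.694 -0.022  0.071] 216 top ext [0.044 0.049 0.01 ] fin [ 0.688 -0.005  0.022] 488
side purple 881 [337. 229.] top [0.445 0.078 0.071] 265 top ext [0.042 0.046 0.008] fin [0.444 0.098 0.027] 551
side pink 168 [233. 168.] top [ 0.708 -0.124  0.069] 21 top ext [0.026 0.01  0.005] fin [ 0.702 -0.123  0.037] 121
scene red 296 [400. 202.] top [0.575 0.153 0.069] 181 top ext [0.045 0.043 0.006] fin [0.58  0.186 0.044] 73
scene yellow 388 [323. 231.] top [ 0.579 -0.059  0.069] 242 top ext [0.045 0.044 0.006] fin [ 0.586 -0.03   0.043] 107
scene green 306 [358. 219.] top [0.581 0.044 0.069] 203 top ext [0.045 0.042 0.006] fin [0.595 0.013 0.046] 74
scene green 185 [438. 320.] top [0.883 0.013 0.078] 185 top ext [0.033 0.024 0.023] fin None 0
scene blue 420 [282. 243.] top [ 0.572 -0.155  0.069] 263 top ext [0.048 0.043 0.007] fin [ 0.584 -0.127  0.042] 114
scene purple 543 [343. 192.] top [0.446 0.076 0.069] 154 top ext [0.047 0.043 0.006] fin [0.463 0.066 0.023] 359
scene purple 931 [360. 271.] top [ 0.696 -0.023  0.069] 302 top ext [0.045 0.044 0.007] fin [ 0.712 -0.037  0.028] 582
```

View pics/side0z.png

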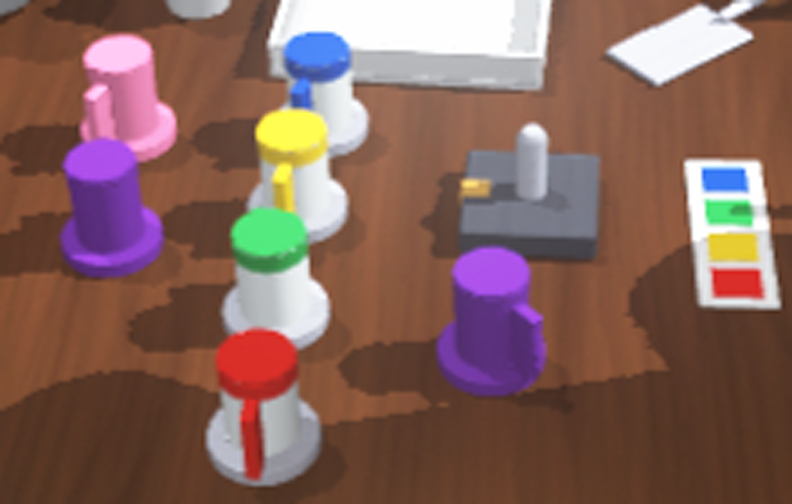

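View pics/scene0z.png

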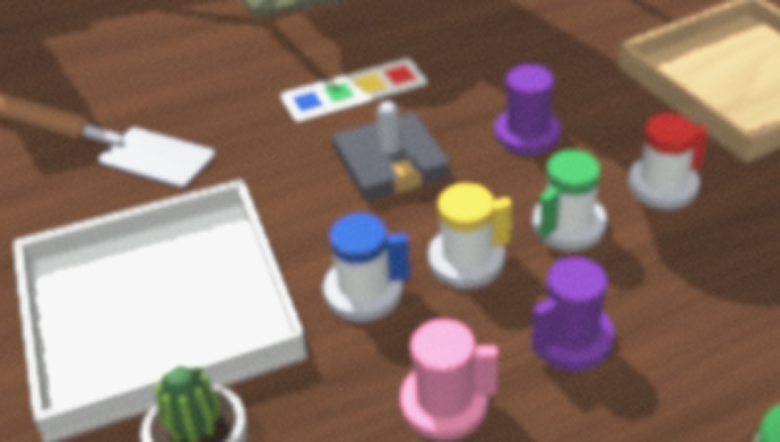

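Run:
```python
from h import *
for n in("side","scene"):
    c=dict(np.load(f"pics/{n}0.npz")); P=cloud(c); hsv=cv2.cvtColor(c["color"],cv2.COLOR_RGB2HSV)
    X,Y,Z=P[...,0],P[...,1],P[...,2]
    G=(abs(X-.44)<.1)&(abs(Y+.05)<.09)
    t=P[G&(Z>.055)&(Z<.08)]; print(n,"pin",len(t),t.mean(0).round(4),t.min(0).round(3),t.max(0).round(3))
    m=G&(Z>.015)&(Z<.026); q=P[m][:,:2].astype(np.float32)
    (ce,sz,an)=cv2.minAreaRect(q); print(" base",np.round(ce,4),np.round(sz,3),an)
    b=G&(hsv[...,0]>14)&(hsv[...,0]<28)&(hsv[...,1]>120)&(Z>.010)&(Z<.03)&(hsv[...,2]>120)
    print(" brass",b.sum(),np.median(P[b],axis=0).round(4) if b.any() else None, np.argwhere(b).mean(0))
    for nm,cx,cy in(("tray",.5,-.27),("crate",.5,.3)):
        m=(abs(X-cx)<.2)&(abs(Y-cy)<.16)&(Z>.024)&(Z<.034)&((hsv[...,1]<60)if nm=="tray" else (hsv[...,0]<30))
        k,l,st,_=cv2.connectedComponentsWithStats(m.astype(np.uint8),connectivity=8); i=1+st[1:,4].argmax()
        r=cv2.minAreaRect(P[l==i][:,:2].astype(np.float32)); print(" ",nm,np.round(r[0],4),np.round(r[1],3),r[2])
    for nm,x,y,lo,hi in(("red",.574,.154,-6,6),("yellow",.578,-.0585,22,34),("green",.58,.0445,50,80),("blue",.571,-.1535,100,122)):
        h=hsv[...,0].astype(int); h=np.where(h>175,h-180,h)
        rr=np.hypot(X-x,Y-y); m=(rr>.027)&(rr<.045)&(Z>.014)&(Z<.066)&(h>=lo)&(h<=hi)&(hsv[...,1]>90)
        q=P[m]; 
        if len(q): d=q[:,:2].mean(0)-[x,y]; print(" fin",nm,len(q),np.degrees(np.arctan2(d[1],d[0])).round(1))
```

```text
side pin 65 [ 0.4216 -0.0604  0.0648] [ 0.413 -0.072  0.056] [ 0.43  -0.053  0.074]
 base [ 0.4221 -0.064 ] [0.095 0.091] 88.97183990478516
 brass 23 [ 0.46   -0.0664  0.0219] [191.82608696 331.47826087]
  tray [ 0.5083 -0.3165] [0.212 0.2  ] 86.66484069824219
  crate [0.4726 0.3373] [0.2   0.205] 5.528249263763428
 fin red 101 91.5
 fin yellow 53 87.9
 fin green 3 -71.4
 fin blue 30 77.5
scene pin 52 [ 0.4286 -0.0666  0.0634] [ 0.418 -0.075  0.055] [ 0.436 -0.057  0.07 ]
 base [ 0.4245 -0.0657] [0.089 0.093] 87.87518310546875
 brass 40 [ 0.4666 -0.0664  0.0172] [216.775 295.85 ]
  tray [ 0.5114 -0.3158] [0.2   0.203] 86.67160034179688
  crate [0.4751 0.338 ] [0.204 0.205] 5.943657875061035
 fin red 59 80.5
 fin yellow 66 75.5
 fin green 76 -65.2
 fin blue 87 64.7
```

```bash
cat >> h.py <<'E'
def plan(tgt,yaw,n=None,claw=None,tcp=None,cur=None):
    "rows for straight move to tgt(m), tool-x yaw deg; rounded"
    s=env.observe(); p=np.array(s["ee_pos"]) ; R=np.array(s["tcp_rot"]); a=np.degrees(np.arctan2(R[1,0],R[0,0]))
    if cur is not None: p,a=np.array(cur[:3]),cur[3]
    d=np.array(tgt)-p; da=(yaw-a+180)%360-180
    n=n or int(max(np.ceil(np.linalg.norm(d)/.055),np.ceil(abs(da)/9.5),1))
    rows=[]; x=p.copy(); b=a
    for i in range(n):
        w=p+d*(i+1)/n-x; c,sn=np.cos(np.radians(b)),np.sin(np.radians(b))
        t=np.round([100*(w[0]*c+w[1]*sn),100*(w[0]*sn-w[1]*c),-100*w[2]],1); r=round(-(a+da*(i+1)/n-b),1)
        x=x+np.array([t[0]*c+t[1]*sn,t[0]*sn-t[1]*c,-t[2]])/100; b-=r
        rows.append([t.tolist(),[0,0,r],claw])
    print("from",p.round(4),round(a,1)); 
    for r in rows: print(r)
    print("end",x.round(4),round(b,1)); return [*x,b]
def st():
    s=env.observe(); R=np.array(s["tcp_rot"]); print("t",round(s["time_s"],2),"p",np.round(s["ee_pos"],4),"yaw",np.degrees(np.arctan2(R[1,0],R[0,0])).round(1),"tilt",np.degrees(np.arccos(-R[2,2])).round(2),"F",np.round(s["wrist_force"],1),"open",round(s["opening"],4))
E
python3 - <<'E'
from h import *
c=dict(np.load("pics/side0.npz"))
for n,u,v in(("cactus",254,112),("clay",195,295),("trowel",390,152),("trowelneck",403,143),("saucer?",0,0)):
    print(n,pt(c,u,v).round(3))
plan([.5745,.154,.17],86,claw=1)
E
```

```text
cactus [ 0.674 -0.308  0.1  ]
clay [0.689 0.307 0.074]
trowel [ 0.308 -0.268  0.006]
trowelneck [ 0.271 -0.299  0.016]
saucer? [ 2.065 -1.502  0.01 ]
from [0.1769 0.625  0.2303] 164.2
[[-4.3, -2.9, 0.5], [0, 0, np.float64(6.5)], 1]
[[-4.5, -2.4, 0.5], [0, 0, np.float64(6.5)], 1]
[[-4.8, -1.8, 0.5], [0, 0, np.float64(6.6)], 1]
[[-5.0, -1.3, 0.5], [0, 0, np.float64(6.5)], 1]
[[-5.1, -0.7, 0.5], [0, 0, np.float64(6.5)], 1]
[[-5.1, -0.1, 0.5], [0, 0, np.float64(6.5)], 1]
[[-5.1, 0.4, 0.5], [0, 0, np.float64(6.5)], 1]
[[-5.0, 1.1, 0.5], [0, 0, np.float64(6.5)], 1]
[[-4.9, 1.6, 0.5], [0, 0, np.float64(6.6)], 1]
[[-4.7, 2.1, 0.5], [0, 0, np.float64(6.5)], 1]
[[-4.4, 2.7, 0.5], [0, 0, np.float64(6.5)], 1]
[[-4.1, 3.1, 0.5], [0, 0, np.float64(6.5)], 1]
end [0.5744 0.1536 0.1703] 86.0
```

Call:
{"op": "arm_command", "data": {
  "increments": [
    [[-4.3, -2.9, 0.5], [0, 0, 6.5], 1],
    [[-4.5, -2.4, 0.5], [0, 0, 6.5], 1],
    [[-4.8, -1.8, 0.5], [0, 0, 6.5], 1],
    [[-5.0, -1.3, 0.5], [0, 0, 6.5], 1],
    [[-5.1, -0.7, 0.5], [0, 0, 6.5], 1],
    [[-5.1, -0.1, 0.5], [0, 0, 6.5], 1],
    [[-5.1, 0.4, 0.5], [0, 0, 6.5], 1],
    [[-5.0, 1.1, 0.5], [0, 0, 6.5], 1]
  ]
}}

```text
time_s: 1.15
ee_pos: [0.4432, 0.3107, 0.1909]
tcp_rot: [[-0.374, 0.927, -0.0], [0.927, 0.374, -0.0], [0.0, -0.0, -1.0]]
wrist_force: [0.3, 0.8, -0.5]
opening: 0.0853
```

Call:
{"op": "arm_command", "data": {
  "increments": [
    [[-4.9, 1.6, 0.5], [0, 0, 6.5], 1],
    [[-4.7, 2.1, 0.5], [0, 0, 6.5], 1],
    [[-4.4, 2.7, 0.5], [0, 0, 6.5], 1],
    [[-4.1, 3.1, 0.5], [0, 0, 6.5], 1],
    [[0, 0, 0], [0, 0, 0], 1],
    [[0, 0, 0], [0, 0, 0], 1]
  ]
}}

```text
time_s: 1.9
ee_pos: [0.5749, 0.1549, 0.1709]
tcp_rot: [[0.066, 0.998, -0.001], [0.998, -0.066, 0.0], [0.0, -0.001, -1.0]]
wrist_force: [1.1, -0.4, -0.0]
opening: 0.0852
```

Run:
```python
from h import *
st(); c=snap("wrist","w1"); snap("side","s1")
P=cloud(c); hsv=cv2.cvtColor(c["color"],cv2.COLOR_RGB2HSV); h=hsv[...,0].astype(int); h=np.where(h>175,h-180,h)
m=(abs(h)<7)&(hsv[...,1]>110)&(P[...,2]>.01)&(P[...,2]<.09)&(abs(P[...,0]-.574)<.1)&(abs(P[...,1]-.154)<.1)
t=P[m&(P[...,2]>.066)]; print(len(t),((t.min(0)+t.max(0))/2).round(4),np.ptp(t,axis=0))
```

```text
t 1.9 p [0.5749 0.1549 0.1709] yaw 86.2 tilt 0.07 F [ 1.1 -0.4 -0. ] open 0.0852
1985 [0.5738 0.1552 0.0695] [0.04426675 0.04400852 0.0069114 ]
```

View pics/w1.png

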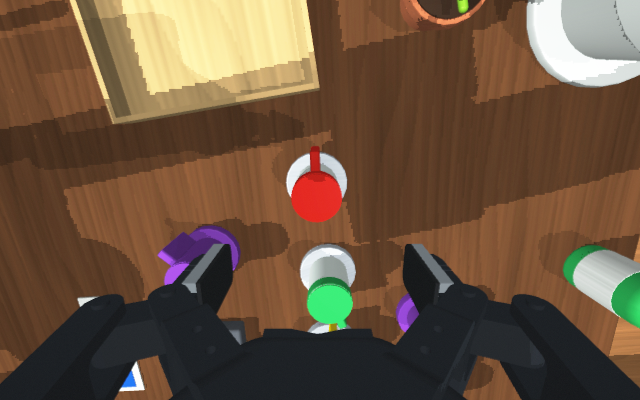

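The wrist view shows red centred at (316,195) with its fin pointing straight up the image along tool +x. It agrees with the side and scene measurements within 2 mm, so I'll descend and grip.

Call:
{"op": "arm_command", "data": {
  "increments": [
    [[0, -0.1, 4.5], [0, 0, 0], 1],
    [[0, 0, 4.5], [0, 0, 0], 1],
    [[0, 0, 3], [0, 0, 0], 1],
    [[0, 0, 2.1], [0, 0, 0], 1],
    [[0, 0, 0], [0, 0, 0], -1],
    [[0, 0, 0], [0, 0, 0], -1],
    [[0, 0, 0], [0, 0, 0], -1],
    [[0, 0, 0], [0, 0, 0], -1]
  ]
}}

```text
time_s: 3.0
ee_pos: [0.5761, 0.1551, 0.0326]
tcp_rot: [[0.066, 0.998, 0.004], [0.998, -0.066, 0.001], [0.001, 0.004, -1.0]]
wrist_force: [0.8, 0.2, 5.1]
opening: 0.0431
```

Call:
{"op": "arm_command", "data": {
  "increments": [
    [[0, 0, 0], [0, 0, 0], -1],
    [[0, 0, 0], [0, 0, 0], -1],
    [[0, 0, -3], [0, 0, 0], -1],
    [[0, 0, -5], [0, 0, 0], -1],
    [[0, 0, -5], [0, 0, 0], -1],
    [[0, 0, -3], [0, 0, 0], -1],
    [[0, 0, 0], [0, 0, 0], -1],
    [[0, 0, 0], [0, 0, 0], -1]
  ]
}}

```text
time_s: 4.0
ee_pos: [0.5733, 0.1545, 0.1882]
tcp_rot: [[0.066, 0.998, -0.003], [0.998, -0.066, -0.001], [-0.001, -0.003, -1.0]]
wrist_force: [-0.4, -1.4, -1.7]
opening: 0.0434
```

Run:
```python
from h import *
st(); c=snap("wrist","w2"); plan([.4235,-.065,.189],-2,claw=-1)
```

```text
t 4.0 p [0.5733 0.1545 0.1882] yaw 86.2 tilt 0.18 F [-0.4 -1.4 -1.7] open 0.0434
from [0.573  0.1545 0.1875] 86.2
[[-2.3, -1.3, -0.0], [0, 0, np.float64(8.8)], -1]
[[-2.5, -1.0, -0.0], [0, 0, np.float64(8.8)], -1]
[[-2.6, -0.6, -0.0], [0, 0, np.float64(8.9)], -1]
[[-2.6, -0.2, -0.1], [0, 0, np.float64(8.8)], -1]
[[-2.7, 0.2, 0.0], [0, 0, np.float64(8.8)], -1]
[[-2.5, 0.6, 0.0], [0, 0, np.float64(8.8)], -1]
[[-2.5, 1.1, -0.0], [0, 0, np.float64(8.8)], -1]
[[-2.3, 1.3, -0.0], [0, 0, np.float64(8.9)], -1]
[[-2.0, 1.7, -0.0], [0, 0, np.float64(8.8)], -1]
[[-1.7, 2.0, -0.1], [0, 0, np.float64(8.8)], -1]
end [ 0.4237 -0.0646  0.1895] -2.0
```

View pics/w2.png

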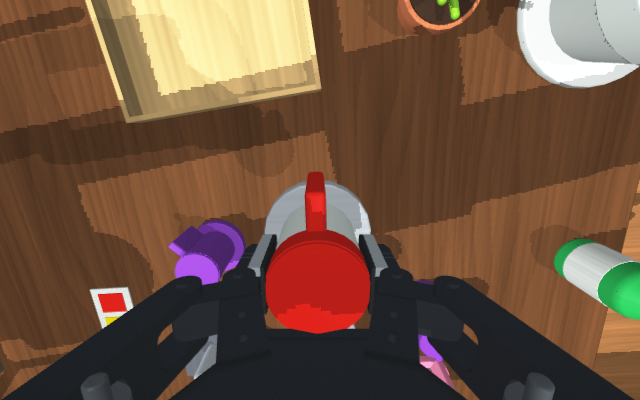

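Red is held upright, fin along tool +x at (316,205). Moving it over the gauge.

Call:
{"op": "arm_command", "data": {
  "increments": [
    [[-2.3, -1.3, 0], [0, 0, 8.8], -1],
    [[-2.5, -1.0, 0], [0, 0, 8.8], -1],
    [[-2.6, -0.6, 0], [0, 0, 8.8], -1],
    [[-2.6, -0.2, 0], [0, 0, 8.8], -1],
    [[-2.7, 0.2, 0], [0, 0, 8.8], -1],
    [[-2.5, 0.6, 0], [0, 0, 8.8], -1],
    [[-2.5, 1.1, 0], [0, 0, 8.8], -1],
    [[-2.3, 1.3, 0], [0, 0, 8.8], -1]
  ]
}}

```text
time_s: 5.05
ee_pos: [0.4528, -0.0213, 0.1877]
tcp_rot: [[0.964, 0.267, -0.004], [0.267, -0.964, 0.001], [-0.004, -0.002, -1.0]]
wrist_force: [0.2, -0.6, -0.7]
opening: 0.0429
```

Call:
{"op": "arm_command", "data": {
  "increments": [
    [[-2.0, 1.7, 0], [0, 0, 8.8], -1],
    [[-1.7, 2.0, 0], [0, 0, 8.8], -1],
    [[0, 0, 4], [0, 0, 0], -1],
    [[0, 0, 1], [0, 0, 0], -1],
    [[0, 0, 0], [0, 0, 0], -1],
    [[0, 0, 0], [0, 0, 0], -1]
  ]
}}

```text
time_s: 5.8
ee_pos: [0.4262, -0.0645, 0.1412]
tcp_rot: [[1.0, -0.031, 0.001], [-0.031, -1.0, -0.0], [0.001, 0.0, -1.0]]
wrist_force: [-0.6, -0.4, -0.5]
opening: 0.0431
```

Run:
```python
from h import *
st(); c=snap("side","s2",(260,100,440,240),4.2); d=snap("scene","c2",(220,130,360,250),5)
for cc in(c,d):
    P=cloud(cc);hsv=cv2.cvtColor(cc["color"],cv2.COLOR_RGB2HSV); h=hsv[...,0].astype(int); h=np.where(h>175,h-180,h)
    N=(abs(P[...,0]-.4235)<.07)&(abs(P[...,1]+.065)<.07)
    t=P[N&(P[...,2]>.055)&(P[...,2]<.082)&(hsv[...,1]<60)]; print("pin",len(t),t.mean(0) if len(t) else 0)
    m=N&(abs(h)<7)&(hsv[...,1]>110)&(P[...,2]>.1); q=P[m]; print("red",len(q),q.min(0).round(3),q.max(0).round(3))
    ring=P[N&(P[...,2]>.09)&(P[...,2]<.11)]; print("ring",len(ring),ring.min(0).round(3) if len(ring) else 0,ring.max(0).round(3) if len(ring) else 0)
```

```text
t 5.8 p [ 0.4262 -0.0645  0.1412] yaw -1.8 tilt 0.07 F [-0.6 -0.4 -0.5] open 0.0431
pin 62 [ 0.42166791 -0.06064165  0.06503725]
red 237 [ 0.403 -0.078  0.124] [ 0.463 -0.004  0.226]
ring 5 [ 0.403 -0.058  0.108] [ 0.455 -0.037  0.11 ]
pin 53 [ 0.42866688 -0.06635948  0.06284877]
red 321 [ 0.404 -0.091  0.125] [ 0.469 -0.041  0.207]
ring 17 [ 0.428 -0.097  0.107] [ 0.459 -0.036  0.11 ]
```

View pics/s2.png

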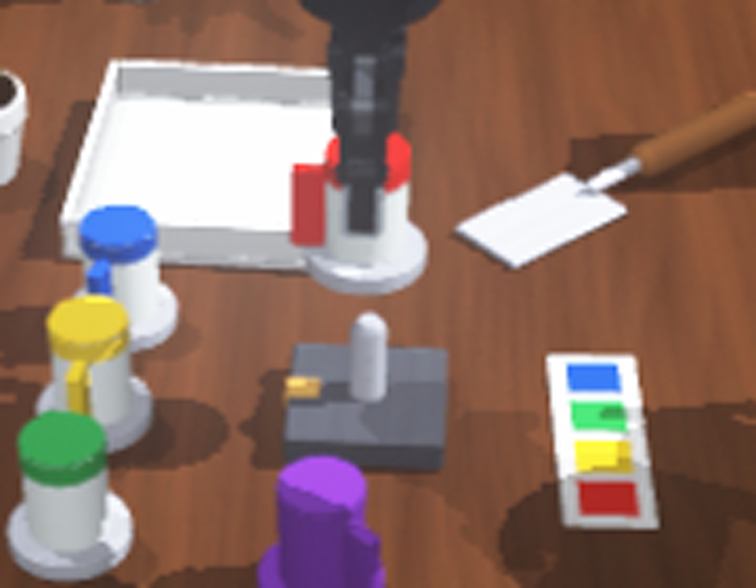

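View pics/c2.png

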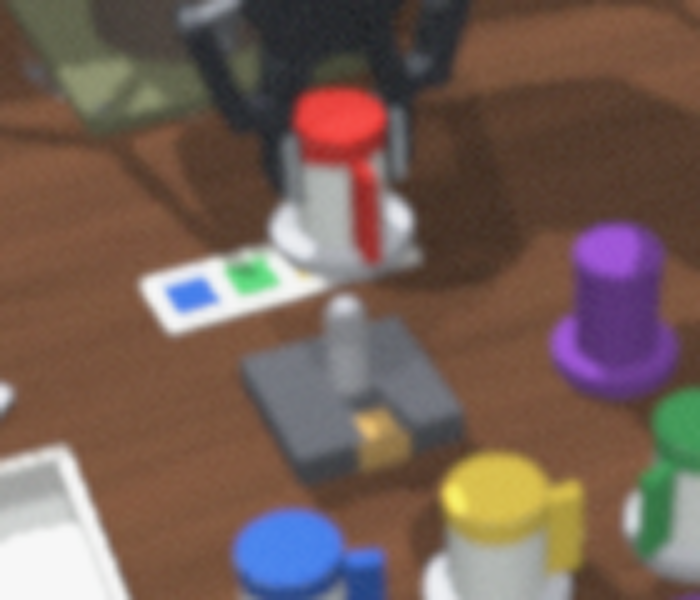

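Run:
```python
from h import *
c=dict(np.load("pics/s2.npz")); d=dict(np.load("pics/c2.npz"))
def horiz(cc,u,z,xy):  # line constraint: find du/dx,du/dy
    f=lambda p:proj(cc,p)[0]
    p=np.array([*xy,z]); return f(p),np.array([f(p+[1e-3,0,0])-f(p),f(p+[0,1e-3,0])-f(p)])/1e-3
def solve(us,ud,z):
    xy=np.array([.4235,-.065])
    for _ in range(4):
        a,ga=horiz(c,us,z,xy); b,gb=horiz(d,ud,z,xy); xy=xy+np.linalg.solve([ga,gb],[us-a,ud-b])
    return xy
print("pin mid",solve(368.5/4.2+260,347/5+220,.045), "tip",solve(370/4.2+260,344.5/5+220,.066))
print("ring",solve(368/4.2+260,341/5+220,.1412-.030+.006),"top",solve(370/4.2+260,341/5+220,.1412+.04-.003))
```

```text
pin mid [ 0.42076526 -0.06332291] tip [ 0.42036282 -0.06327946]
ring [ 0.42249977 -0.06300919] top [ 0.42266457 -0.05942411]
```

Relative to the pin, the ferrule sits about 2 mm too far in +x, with under 1 mm error in y. I'll correct that and lower gently.

Call:
{"op": "arm_command", "data": {
  "increments": [
    [[-0.2, 0, 2], [0, 0, 0], -1],
    [[0, 0, 1.3], [0, 0, 0], -1],
    [[0, 0, 0.6], [0, 0, 0], -1],
    [[0, 0, 0.5], [0, 0, 0], -1],
    [[0, 0, 0.3], [0, 0, 0], -1],
    [[0, 0, 0.2], [0, 0, 0], -1],
    [[0, 0, 0], [0, 0, 0], -1]
  ]
}}

```text
time_s: 6.78
ee_pos: [0.4236, -0.0645, 0.0914]
tcp_rot: [[1.0, -0.031, 0.0], [-0.031, -1.0, -0.0], [0.0, 0.0, -1.0]]
wrist_force: [0.0, 0.1, -0.9]
opening: 0.0432
```

Call:
{"op": "arm_command", "data": {
  "increments": [
    [[0, 0, 0.2], [0, 0, 0], -1],
    [[0, 0, 0.1], [0, 0, 0], -1],
    [[0, 0, 0.1], [0, 0, 0], -1],
    [[0, 0, 0], [0, 0, 0], -1]
  ]
}}

```text
time_s: 7.28
ee_pos: [0.4235, -0.0645, 0.0872]
tcp_rot: [[1.0, -0.031, -0.0], [-0.031, -1.0, 0.0], [-0.0, -0.0, -1.0]]
wrist_force: [0.8, -0.9, -1.6]
opening: 0.0429
```

Call:
{"op": "arm_command", "data": {
  "increments": [
    [[0, 0, 0.2], [0, 0, 0], -1],
    [[0, 0, 0.2], [0, 0, 0], -1],
    [[0, 0, 0.2], [0, 0, 0], -1],
    [[0, 0, 0], [0, 0, 0], -1]
  ]
}}

```text
time_s: 7.78
ee_pos: [0.4233, -0.0644, 0.081]
tcp_rot: [[1.0, -0.031, -0.001], [-0.031, -1.0, 0.0], [-0.001, -0.0, -1.0]]
wrist_force: [1.1, -0.1, -1.6]
opening: 0.0438
```

Call:
{"op": "arm_command", "data": {
  "increments": [
    [[0, 0, 0.6], [0, 0, 0], -1],
    [[0, 0, 0.6], [0, 0, 0], -1],
    [[0, 0, 0.6], [0, 0, 0], -1],
    [[0, 0, 0.5], [0, 0, 0], -1],
    [[0, 0, 0.2], [0, 0, 0], -1],
    [[0, 0, 0], [0, 0, 0], -1]
  ]
}}

```text
time_s: 8.52
ee_pos: [0.4235, -0.0645, 0.0562]
tcp_rot: [[1.0, -0.031, -0.0], [-0.031, -1.0, 0.0], [-0.0, -0.0, -1.0]]
wrist_force: [-0.8, -0.2, -0.9]
opening: 0.0429
```

Call:
{"op": "arm_command", "data": {
  "increments": [
    [[0, 0, 0.2], [0, 0, 0], -1],
    [[0, 0, 0.1], [0, 0, 0], -1],
    [[0, 0, 0.1], [0, 0, 0], -1],
    [[0, 0, 0], [0, 0, 0], -1]
  ]
}}

```text
time_s: 9.02
ee_pos: [0.4237, -0.0645, 0.0526]
tcp_rot: [[1.0, -0.031, 0.0], [-0.031, -1.0, -0.0], [0.0, 0.0, -1.0]]
wrist_force: [-1.4, 0.1, 1.5]
opening: 0.0425
```

Call:
{"op": "arm_command", "data": {
  "increments": [
    [[0, 0, 0.1], [0, 0, 0], -1],
    [[0, 0, 0.1], [0, 0, 0], -1],
    [[0, 0, 0], [0, 0, 0], -1],
    [[0, 0, 0], [0, 0, 0], -1]
  ]
}}

```text
time_s: 9.52
ee_pos: [0.4238, -0.0645, 0.0525]
tcp_rot: [[1.0, -0.031, -0.001], [-0.031, -1.0, 0.0], [-0.001, -0.0, -1.0]]
wrist_force: [-8.3, 2.7, 16.5]
opening: 0.0433
```

Run:
```python
from h import *
st(); c=snap("side","s3",(260,100,440,240),4.2); d=snap("scene","c3",(220,130,360,250),5)
```

```text
t 9.53 p [ 0.4238 -0.0645  0.0525] yaw -1.8 tilt 0.08 F [-8.3  2.7 16.5] open 0.0433
```

View pics/s3.png

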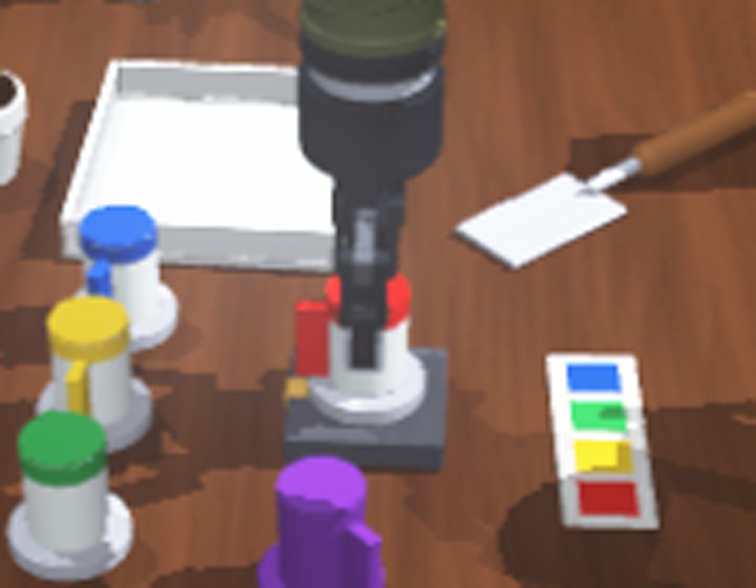

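View pics/c3.png

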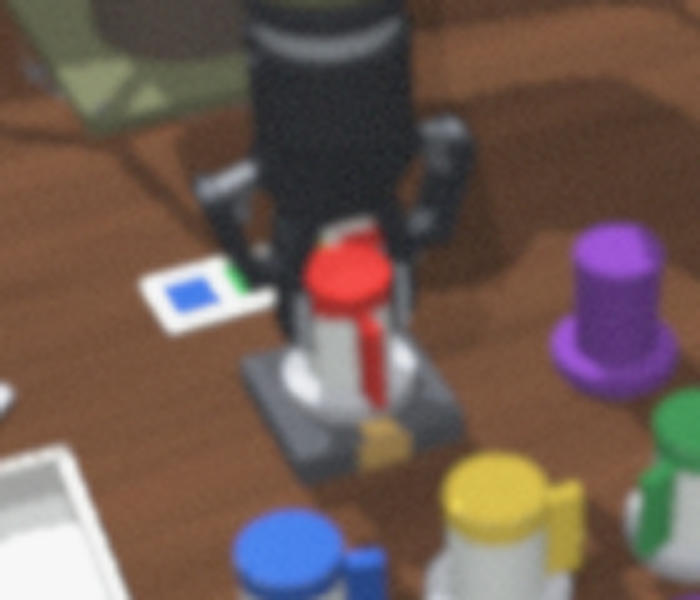

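Red is seated on the base: 16 N reaction, TCP at 0.0525, fin over the brass mark. It fits, so it goes to the white tray.

Run:
```python
from h import *
plan([.555,-.361,.18],-3,cur=[.4237,-.0645,.1805,-1.8],claw=-1)
```

```text
from [ 0.4237 -0.0645  0.1805] -1.8
[[2.3, 4.9, 0.0], [0, 0, 0.2], -1]
[[2.4, 4.8, 0.0], [0, 0, 0.2], -1]
[[2.4, 4.9, 0.0], [0, 0, 0.2], -1]
[[2.4, 4.8, 0.0], [0, 0, 0.2], -1]
[[2.4, 4.9, 0.0], [0, 0, 0.2], -1]
[[2.4, 4.8, 0.1], [0, 0, 0.2], -1]
end [ 0.5549 -0.361   0.1795] -3.0
```

Call:
{"op": "arm_command", "data": {
  "increments": [
    [[0, 0, -0.5], [0, 0, 0], -1],
    [[0, 0, -1.3], [0, 0, 0], -1],
    [[0, 0, -3], [0, 0, 0], -1],
    [[0, 0, -4], [0, 0, 0], -1],
    [[0, 0, -4], [0, 0, 0], -1],
    [[0, 0, 0], [0, 0, 0], -1]
  ]
}}

```text
time_s: 10.38
ee_pos: [0.4259, -0.0652, 0.1829]
tcp_rot: [[0.999, -0.031, 0.008], [-0.031, -1.0, -0.002], [0.008, 0.002, -1.0]]
wrist_force: [0.6, 0.9, -1.4]
opening: 0.0434
```

Call:
{"op": "arm_command", "data": {
  "increments": [
    [[2.3, 4.9, 0], [0, 0, 0.2], -1],
    [[2.4, 4.8, 0], [0, 0, 0.2], -1],
    [[2.4, 4.8, 0], [0, 0, 0.2], -1],
    [[2.4, 4.8, 0], [0, 0, 0.2], -1],
    [[2.4, 4.8, 0], [0, 0, 0.2], -1],
    [[2.4, 4.8, 0], [0, 0, 0.2], -1],
    [[0, 0, 0], [0, 0, 0], -1],
    [[0, 0, 0], [0, 0, 0], -1]
  ]
}}

```text
time_s: 11.38
ee_pos: [0.554, -0.3583, 0.1765]
tcp_rot: [[0.999, -0.053, -0.002], [-0.053, -0.999, 0.002], [-0.003, -0.002, -1.0]]
wrist_force: [-0.3, -0.0, -1.7]
opening: 0.0431
```

Run:
```python
from h import *
st(); c=snap("wrist","w4"); snap("side","s4",(200,50,420,250),3)
```

```text
t 11.38 p [ 0.554  -0.3583  0.1765] yaw -3.0 tilt 0.19 F [-0.3 -0.  -1.7] open 0.0431
```

View pics/w4.png

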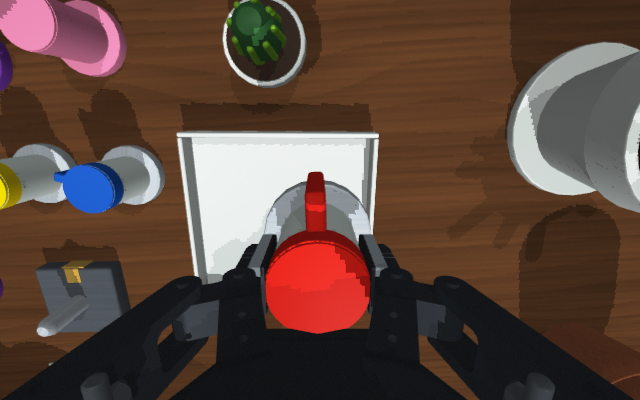

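View pics/s4.png

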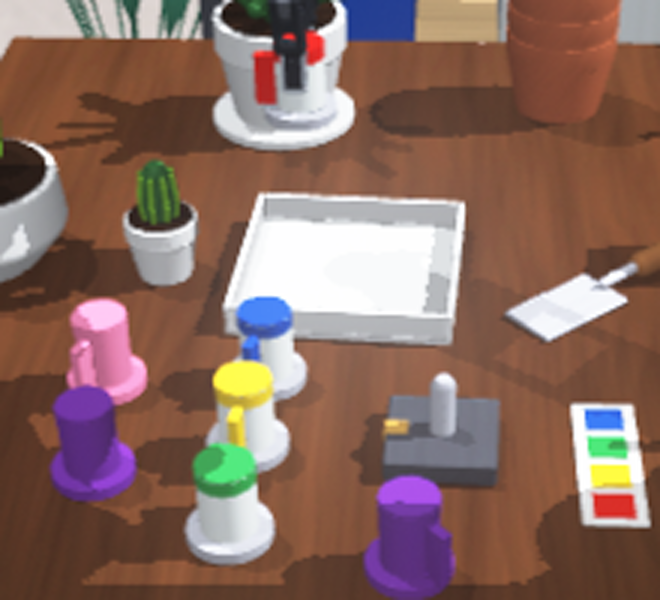

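Red is over the tray's far right corner. I'll shift 5 mm inward and lower it.

Call:
{"op": "arm_command", "data": {
  "increments": [
    [[0, -0.5, 4], [0, 0, 0], -1],
    [[0, 0, 4], [0, 0, 0], -1],
    [[0, 0, 3], [0, 0, 0], -1],
    [[0, 0, 1.5], [0, 0, 0], -1],
    [[0, 0, 0.7], [0, 0, 0], -1],
    [[0, 0, 0.3], [0, 0, 0], -1],
    [[0, 0, 0.2], [0, 0, 0], -1],
    [[0, 0, 0], [0, 0, 0], -1]
  ]
}}

```text
time_s: 12.48
ee_pos: [0.5555, -0.3544, 0.0422]
tcp_rot: [[0.999, -0.052, 0.001], [-0.052, -0.999, -0.001], [0.001, 0.001, -1.0]]
wrist_force: [-0.8, 0.1, -1.4]
opening: 0.0432
```

Call:
{"op": "arm_command", "data": {
  "increments": [
    [[0, 0, 0.1], [0, 0, 0], -1],
    [[0, 0, 0], [0, 0, 0], -1]
  ]
}}

```text
time_s: 12.72
ee_pos: [0.5551, -0.354, 0.0405]
tcp_rot: [[0.999, -0.052, 0.0], [-0.052, -0.999, -0.0], [0.0, 0.0, -1.0]]
wrist_force: [0.6, -0.0, -0.5]
opening: 0.0433
```

Call:
{"op": "arm_command", "data": {
  "increments": [
    [[0, 0, 0.2], [0, 0, 0], -1],
    [[0, 0, 0.1], [0, 0, 0], -1],
    [[0, 0, 0], [0, 0, 0], -1]
  ]
}}

```text
time_s: 13.1
ee_pos: [0.5551, -0.354, 0.0376]
tcp_rot: [[0.999, -0.052, -0.0], [-0.052, -0.999, 0.0], [-0.0, -0.0, -1.0]]
wrist_force: [-1.9, 0.6, 1.9]
opening: 0.0431
```

Call:
{"op": "arm_command", "data": {
  "increments": [
    [[0, 0, 0], [0, 0, 0], 1],
    [[0, 0, 0], [0, 0, 0], 1],
    [[0, 0, 0], [0, 0, 0], 1],
    [[0, 0, 0], [0, 0, 0], 1],
    [[0, 0, -3], [0, 0, 0], 1],
    [[0, 0, -5], [0, 0, 0], 1],
    [[0, 0, -5], [0, 0, 0], 1],
    [[0, 0, -1], [0, 0, 0], 1]
  ]
}}

```text
time_s: 14.1
ee_pos: [0.5572, -0.3555, 0.1831]
tcp_rot: [[0.999, -0.052, 0.007], [-0.052, -0.999, -0.005], [0.007, 0.005, -1.0]]
wrist_force: [0.8, -0.4, 0.0]
opening: 0.0854
```

```bash
cat >> h.py <<'E'
def find(cc,nm,box=None):
    lo,hi=dict(red=(-6,6),yellow=(20,34),green=(50,80),blue=(100,122))[nm]
    P=cloud(cc);hsv=cv2.cvtColor(cc["color"],cv2.COLOR_RGB2HSV); h=hsv[...,0].astype(int); h=np.where(h>175,h-180,h)
    m=(h>=lo)&(h<=hi)&(hsv[...,1]>110)&(hsv[...,2]>50)&(P[...,2]>.015)&(P[...,2]<.09)&(P[...,0]>.3)&(P[...,0]<.8)&(abs(P[...,1])<.45)
    k,l,s_,_=cv2.connectedComponentsWithStats(m.astype(np.uint8)); 
    if k<2: print(nm,"none"); return
    i=1+s_[1:,4].argmax(); q=P[l==i]; t=q[q[:,2]>q[:,2].max()-.012]; ce=(t.min(0)+t.max(0))/2
    r=np.hypot(q[:,0]-ce[0],q[:,1]-ce[1]); f=q[(r>.027)&(r<.046)&(q[:,2]<q[:,2].max()-.008)]
    d=f[:,:2].mean(0)-ce[:2] if len(f)>5 else [0,0]
    print(nm,len(q),ce.round(4),np.ptp(t,axis=0).round(3),"fin",np.degrees(np.arctan2(d[1],d[0])).round(1),len(f))
E
python3 - <<'E'
from h import *
st(); c=snap("side","s5",(190,60,410,260),3); d=snap("scene","c5")
for n in("red","yellow","green","blue"): find(c,n);find(d,n)
plan([.577,-.0585,.17],82,claw=1)
E
```

```text
t 14.1 p [ 0.5572 -0.3555  0.1831] yaw -3.0 tilt 0.51 F [ 0.8 -0.4  0. ] open 0.0854
red 253 [ 0.5525 -0.3518  0.074 ] [0.044 0.051 0.012] fin -0.1 71
red 424 [ 0.558  -0.3545  0.0722] [0.044 0.039 0.012] fin -0.6 69
yellow 306 [ 0.5761 -0.0589  0.0695] [0.043 0.05  0.012] fin 84.2 51
yellow 401 [ 0.578  -0.0593  0.0665] [0.047 0.044 0.012] fin 75.3 92
green 284 [0.5789 0.0451 0.0697] [0.043 0.05  0.012] fin 0.0 3
green 310 [0.5818 0.0453 0.0659] [0.046 0.044 0.012] fin -68.3 69
blue 240 [ 0.5702 -0.1523  0.0698] [0.043 0.046 0.012] fin 75.7 28
blue 418 [ 0.5729 -0.1547  0.066 ] [0.045 0.043 0.012] fin 68.8 80
from [ 0.5558 -0.3546  0.1793] -3.0
[[0.1, -3.3, 0.1], [0, 0, np.float64(-9.4)], 1]
[[0.6, -3.2, 0.1], [0, 0, np.float64(-9.5)], 1]
[[1.1, -3.2, 0.1], [0, 0, np.float64(-9.4)], 1]
[[1.6, -2.8, 0.1], [0, 0, np.float64(-9.5)], 1]
[[2.1, -2.6, 0.1], [0, 0, np.float64(-9.4)], 1]
[[2.4, -2.2, 0.1], [0, 0, np.float64(-9.5)], 1]
[[2.8, -1.7, 0.1], [0, 0, np.float64(-9.4)], 1]
[[3.1, -1.3, 0.1], [0, 0, np.float64(-9.5)], 1]
[[3.2, -0.8, 0.1], [0, 0, np.float64(-9.4)], 1]
end [ 0.5768 -0.0583  0.1703] 82.0
```

View pics/s5.png

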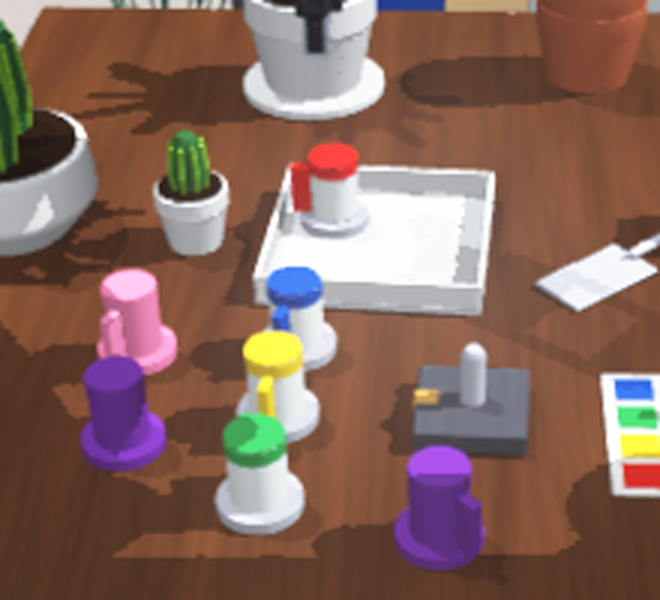

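Red stands upright in the tray at (330,185), and the others haven't moved. Next is yellow.

Call:
{"op": "arm_command", "data": {
  "increments": [
    [[0.1, -3.3, 0.1], [0, 0, -9.5], 1],
    [[0.6, -3.2, 0.1], [0, 0, -9.5], 1],
    [[1.1, -3.2, 0.1], [0, 0, -9.5], 1],
    [[1.6, -2.8, 0.1], [0, 0, -9.5], 1],
    [[2.1, -2.6, 0.1], [0, 0, -9.5], 1],
    [[2.4, -2.2, 0.1], [0, 0, -9.5], 1],
    [[2.8, -1.7, 0.1], [0, 0, -9.5], 1],
    [[3.1, -1.3, 0.1], [0, 0, -9.5], 1]
  ]
}}

```text
time_s: 15.2
ee_pos: [0.5717, -0.0892, 0.1663]
tcp_rot: [[0.287, 0.958, -0.004], [0.958, -0.287, 0.001], [-0.0, -0.005, -1.0]]
wrist_force: [0.5, -0.2, -0.3]
opening: 0.0859
```

Call:
{"op": "arm_command", "data": {
  "increments": [
    [[3.2, -0.8, 0.1], [0, 0, -9], 1],
    [[0, 0, 0], [0, 0, 0], 1],
    [[0, 0, 0], [0, 0, 0], 1]
  ]
}}

```text
time_s: 15.58
ee_pos: [0.574, -0.0579, 0.1666]
tcp_rot: [[0.14, 0.99, -0.003], [0.99, -0.14, 0.0], [-0.0, -0.003, -1.0]]
wrist_force: [-0.2, 0.0, -0.2]
opening: 0.0857
```

Run:
```python
from h import *
st(); c=snap("wrist","w6"); find(c,"yellow")
```

```text
t 15.57 p [ 0.574  -0.0579  0.1666] yaw 81.9 tilt 0.16 F [-0.2  0.  -0.2] open 0.0857
yellow 2382 [ 0.5776 -0.0524  0.0674] [0.045 0.056 0.012] fin 82.1 126
```

View pics/w6.png

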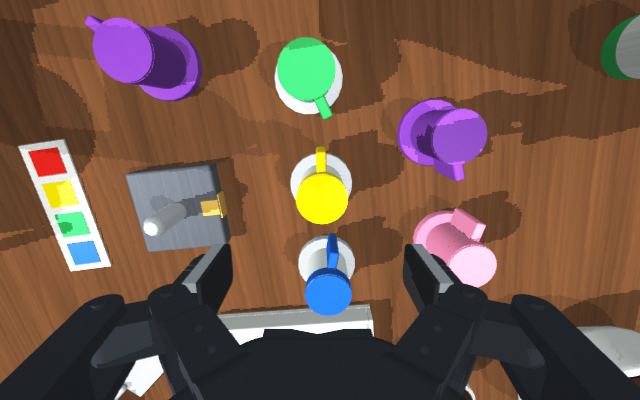

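Yellow is centred at (322,195) with its fin straight up the image. Descending to grip it.

Call:
{"op": "arm_command", "data": {
  "increments": [
    [[0, 0.3, 4.5], [0, 0, 0], 1],
    [[0, 0, 4.5], [0, 0, 0], 1],
    [[0, 0, 3], [0, 0, 0], 1],
    [[0, 0, 1.4], [0, 0, 0], 1],
    [[0, 0, 0], [0, 0, 0], -1],
    [[0, 0, 0], [0, 0, 0], -1],
    [[0, 0, 0], [0, 0, 0], -1],
    [[0, 0, 0], [0, 0, 0], -1]
  ]
}}

```text
time_s: 16.62
ee_pos: [0.5796, -0.0585, 0.0365]
tcp_rot: [[0.139, 0.99, 0.004], [0.99, -0.139, -0.001], [-0.0, 0.004, -1.0]]
wrist_force: [0.7, -0.2, 5.3]
opening: 0.0426
```

Call:
{"op": "arm_command", "data": {
  "increments": [
    [[0, 0, 0], [0, 0, 0], -1],
    [[0, 0, 0], [0, 0, 0], -1]
  ]
}}

```text
time_s: 16.88
ee_pos: [0.5796, -0.0585, 0.0366]
tcp_rot: [[0.139, 0.99, 0.004], [0.99, -0.139, -0.001], [-0.0, 0.004, -1.0]]
wrist_force: [0.7, -0.4, 6.0]
opening: 0.0427
```

Call:
{"op": "arm_command", "data": {
  "increments": [
    [[0, 0, -3], [0, 0, 0], -1],
    [[0, 0, -5], [0, 0, 0], -1],
    [[0, 0, -5], [0, 0, 0], -1],
    [[0, 0, -2.3], [0, 0, 0], -1],
    [[0, 0, 0], [0, 0, 0], -1],
    [[0, 0, 0], [0, 0, 0], -1]
  ]
}}

```text
time_s: 17.62
ee_pos: [0.5768, -0.0579, 0.1854]
tcp_rot: [[0.139, 0.99, -0.003], [0.99, -0.139, 0.001], [0.0, -0.003, -1.0]]
wrist_force: [0.0, 0.3, -1.8]
opening: 0.043
```

Run:
```python
from h import *
st(); c=snap("wrist","w7"); plan([.424,-.065,.18],-2,claw=-1)
```

```text
t 17.62 p [ 0.5768 -0.0579  0.1854] yaw 82.0 tilt 0.17 F [ 0.   0.3 -1.8] open 0.043
from [ 0.5765 -0.0578  0.1848] 82.0
[[-0.3, -1.7, 0.1], [0, 0, np.float64(9.3)], -1]
[[-0.6, -1.6, 0.0], [0, 0, np.float64(9.4)], -1]
[[-0.8, -1.4, 0.1], [0, 0, np.float64(9.3)], -1]
[[-1.1, -1.4, 0.0], [0, 0, np.float64(9.3)], -1]
[[-1.2, -1.1, 0.1], [0, 0, np.float64(9.4)], -1]
[[-1.5, -0.9, 0.0], [0, 0, np.float64(9.3)], -1]
[[-1.5, -0.7, 0.1], [0, 0, np.float64(9.3)], -1]
[[-1.7, -0.4, 0.0], [0, 0, np.float64(9.4)], -1]
[[-1.7, -0.1, 0.1], [0, 0, np.float64(9.3)], -1]
end [ 0.4236 -0.0654  0.1798] -2.0
```

View pics/w7.png

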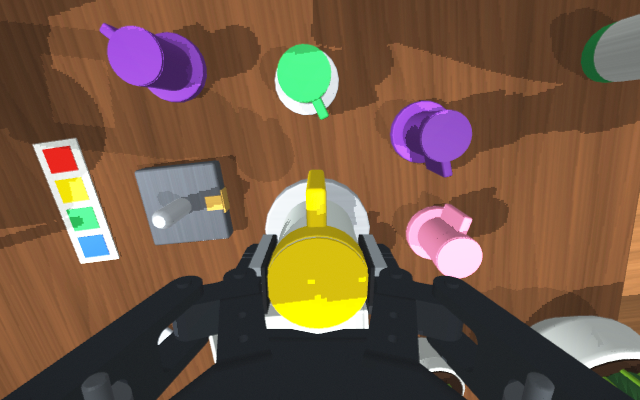

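Yellow is held just as red was, top at (318,282), so I can use the same TCP spot over the pin.

Call:
{"op": "arm_command", "data": {
  "increments": [
    [[-0.3, -1.7, 0], [0, 0, 9.3], -1],
    [[-0.6, -1.6, 0], [0, 0, 9.3], -1],
    [[-0.8, -1.4, 0], [0, 0, 9.3], -1],
    [[-1.1, -1.4, 0], [0, 0, 9.3], -1],
    [[-1.2, -1.1, 0], [0, 0, 9.3], -1],
    [[-1.5, -0.9, 0], [0, 0, 9.3], -1],
    [[-1.5, -0.7, 0], [0, 0, 9.3], -1],
    [[-1.7, -0.4, 0], [0, 0, 9.3], -1]
  ]
}}

```text
time_s: 18.68
ee_pos: [0.4403, -0.0645, 0.1851]
tcp_rot: [[0.992, 0.127, -0.004], [0.127, -0.992, 0.001], [-0.004, -0.002, -1.0]]
wrist_force: [-0.7, -0.1, -1.2]
opening: 0.0425
```

Call:
{"op": "arm_command", "data": {
  "increments": [
    [[-1.7, -0.1, 0], [0, 0, 9.4], -1],
    [[0, 0, 3], [0, 0, 0], -1],
    [[0, 0, 1], [0, 0, 0], -1],
    [[0, 0, 0], [0, 0, 0], -1],
    [[0, 0, 0], [0, 0, 0], -1],
    [[0, 0, 0], [0, 0, 0], -1]
  ]
}}

```text
time_s: 19.42
ee_pos: [0.4257, -0.0662, 0.1483]
tcp_rot: [[1.0, -0.031, 0.001], [-0.031, -1.0, -0.0], [0.001, 0.0, -1.0]]
wrist_force: [0.0, 0.9, -0.9]
opening: 0.0424
```

Run:
```python
from h import *
st(); c=snap("side","s8",(260,100,440,240),4.2); d=snap("scene","c8",(220,130,360,250),5)
```

```text
t 19.43 p [ 0.4257 -0.0662  0.1483] yaw -1.8 tilt 0.09 F [ 0.   0.9 -0.9] open 0.0424
```

View pics/s8.png

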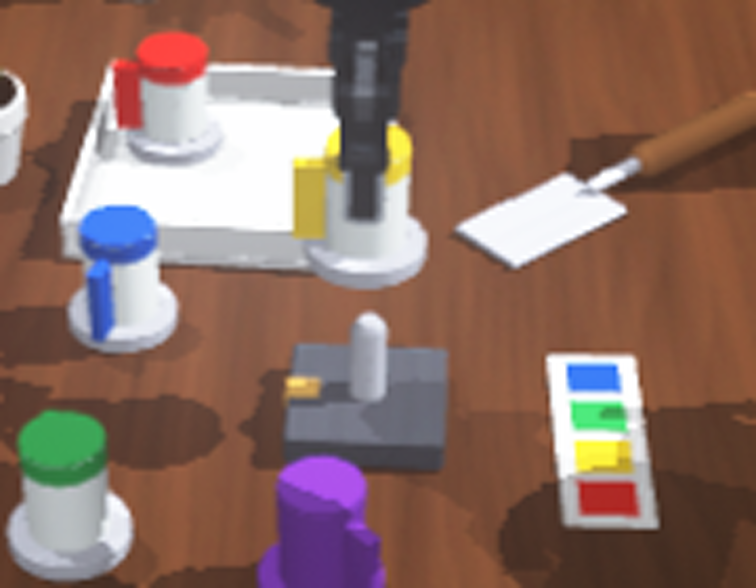

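View pics/c8.png

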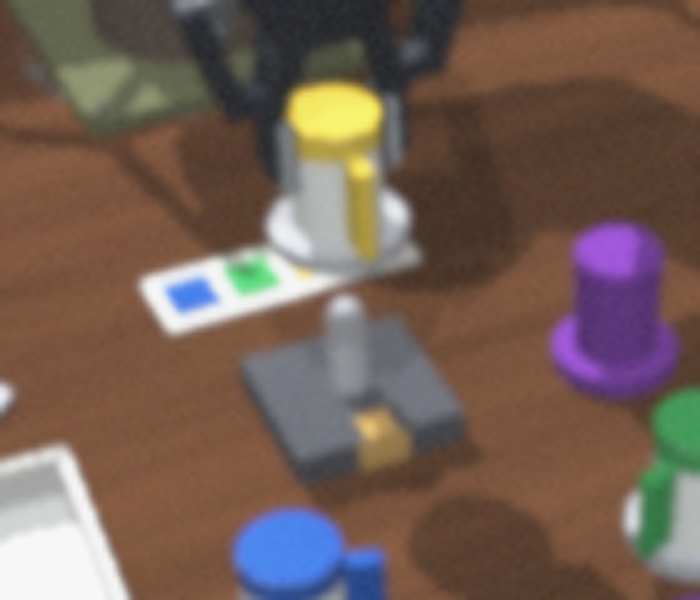

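Call:
{"op": "arm_command", "data": {
  "increments": [
    [[-0.2, -0.1, 2], [0, 0, 0], -1],
    [[0, 0, 1.2], [0, 0, 0], -1],
    [[0, 0, 0.8], [0, 0, 0], -1],
    [[0, 0, 0.5], [0, 0, 0], -1],
    [[0, 0, 0.3], [0, 0, 0], -1],
    [[0, 0, 0.2], [0, 0, 0], -1],
    [[0, 0, 0], [0, 0, 0], -1]
  ]
}}

```text
time_s: 20.4
ee_pos: [0.4231, -0.065, 0.0974]
tcp_rot: [[1.0, -0.031, 0.0], [-0.031, -1.0, -0.0], [0.0, 0.0, -1.0]]
wrist_force: [0.9, -0.3, -1.2]
opening: 0.0428
```

Call:
{"op": "arm_command", "data": {
  "increments": [
    [[0, 0, 0.2], [0, 0, 0], -1],
    [[0, 0, 0.1], [0, 0, 0], -1],
    [[0, 0, 0], [0, 0, 0], -1]
  ]
}}

```text
time_s: 20.78
ee_pos: [0.4231, -0.065, 0.0945]
tcp_rot: [[1.0, -0.031, 0.0], [-0.031, -1.0, -0.0], [0.0, 0.0, -1.0]]
wrist_force: [-0.0, -0.2, 0.2]
opening: 0.0426
```

Call:
{"op": "arm_command", "data": {
  "increments": [
    [[0, 0, 0.1], [0, 0, 0], -1],
    [[0, 0, 0], [0, 0, 0], -1]
  ]
}}

```text
time_s: 21.02
ee_pos: [0.4233, -0.065, 0.0944]
tcp_rot: [[1.0, -0.031, 0.0], [-0.031, -1.0, 0.0], [0.0, -0.0, -1.0]]
wrist_force: [-2.6, 1.7, 6.0]
opening: 0.0428
```

Call:
{"op": "arm_command", "data": {
  "increments": [
    [[0, 0, 0.1], [0, 0, 0], -1],
    [[0, 0, 0], [0, 0, 0], -1]
  ]
}}

```text
time_s: 21.28
ee_pos: [0.4235, -0.065, 0.0944]
tcp_rot: [[1.0, -0.031, -0.0], [-0.031, -1.0, 0.0], [-0.0, -0.0, -1.0]]
wrist_force: [-4.1, 1.5, 11.4]
opening: 0.0428
```

It stopped with the underside at 0.058 and an 11 N reaction, as a tight one should. I'll confirm by picture.

Call:
{"op": "arm_command", "data": {
  "increments": [
    [[0, 0, 0], [0, 0, 0], -1],
    [[0, 0, 0], [0, 0, 0], -1]
  ]
}}

```text
time_s: 21.52
ee_pos: [0.4235, -0.065, 0.0944]
tcp_rot: [[1.0, -0.031, 0.0], [-0.031, -1.0, 0.0], [0.0, -0.0, -1.0]]
wrist_force: [-5.1, 2.6, 11.6]
opening: 0.0425
```

Run:
```python
from h import *
st(); c=snap("side","s9",(260,100,440,240),4.2); d=snap("scene","c9",(220,130,360,250),5)
```

```text
t 21.52 p [ 0.4235 -0.065   0.0944] yaw -1.8 tilt 0.0 F [-5.1  2.6 11.6] open 0.0425
```

View pics/s9.png

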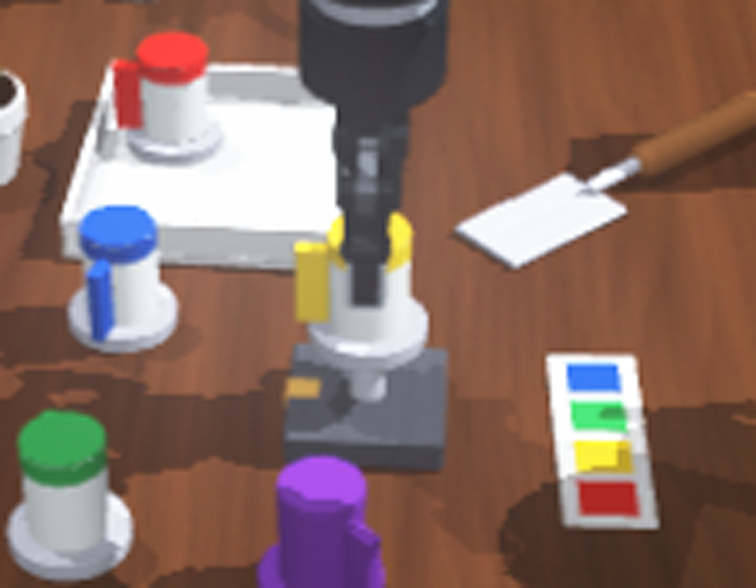

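View pics/c9.png

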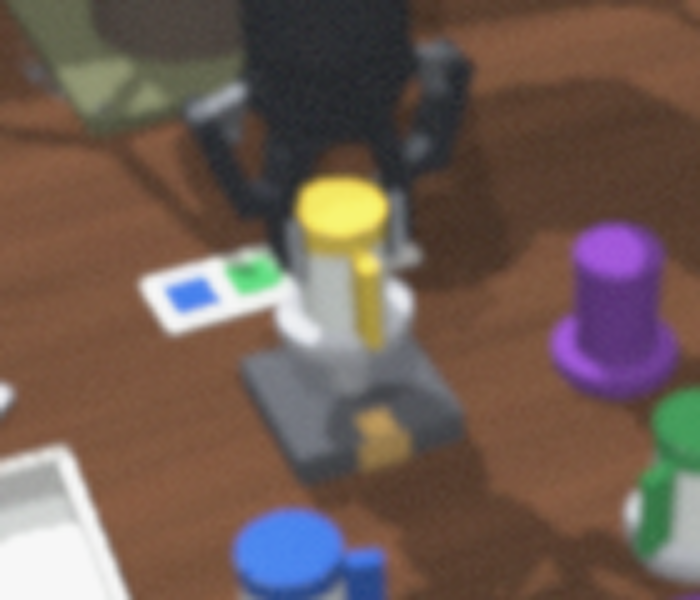

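Yellow sits high on the pin, upright, fin to the mark: it is tight, so it goes to the crate.

Run:
```python
from h import *
plan([.515,.378,.19],6,cur=[.4235,-.065,.19,-1.8],claw=-1)
```

```text
from [ 0.4235 -0.065   0.19  ] -1.8
[[0.9, -5.0, -0.0], [0, 0, -0.9], -1]
[[0.9, -4.9, -0.0], [0, 0, -0.8], -1]
[[1.0, -4.9, -0.0], [0, 0, -0.9], -1]
[[1.1, -4.9, -0.0], [0, 0, -0.9], -1]
[[1.2, -4.9, -0.0], [0, 0, -0.8], -1]
[[1.2, -4.9, -0.0], [0, 0, -0.9], -1]
[[1.3, -4.8, -0.0], [0, 0, -0.9], -1]
[[1.4, -4.9, -0.0], [0, 0, -0.8], -1]
[[1.4, -4.8, -0.0], [0, 0, -0.9], -1]
end [0.5147 0.3781 0.19  ] 6.0
```

Call:
{"op": "arm_command", "data": {
  "increments": [
    [[0, 0, -0.5], [0, 0, 0], -1],
    [[0, 0, -1.3], [0, 0, 0], -1],
    [[0, 0, -3], [0, 0, 0], -1],
    [[0, 0, -3], [0, 0, 0], -1],
    [[0, 0, -2], [0, 0, 0], -1],
    [[0, 0, 0], [0, 0, 0], -1]
  ]
}}

```text
time_s: 22.38
ee_pos: [0.4242, -0.0653, 0.1926]
tcp_rot: [[0.999, -0.031, 0.004], [-0.031, -1.0, -0.001], [0.004, 0.001, -1.0]]
wrist_force: [-0.5, -0.2, -1.8]
opening: 0.0428
```

Call:
{"op": "arm_command", "data": {
  "increments": [
    [[0.9, -5.0, 0], [0, 0, -0.9], -1],
    [[0.9, -4.9, 0], [0, 0, -0.9], -1],
    [[1.0, -4.9, 0], [0, 0, -0.9], -1],
    [[1.1, -4.9, 0], [0, 0, -0.9], -1],
    [[1.2, -4.9, 0], [0, 0, -0.9], -1],
    [[1.2, -4.9, 0], [0, 0, -0.9], -1],
    [[1.3, -4.9, 0], [0, 0, -0.9], -1],
    [[1.4, -4.9, 0], [0, 0, -0.9], -1]
  ]
}}

```text
time_s: 23.38
ee_pos: [0.5032, 0.3316, 0.1885]
tcp_rot: [[0.995, 0.095, -0.002], [0.095, -0.995, -0.001], [-0.002, 0.001, -1.0]]
wrist_force: [1.4, -1.1, -0.1]
opening: 0.0429
```

Call:
{"op": "arm_command", "data": {
  "increments": [
    [[1.4, -4.8, 0], [0, 0, -0.9], -1],
    [[0, 0, 4], [0, 0, 0], -1],
    [[0, 0, 0], [0, 0, 0], -1],
    [[0, 0, 0], [0, 0, 0], -1]
  ]
}}

```text
time_s: 23.88
ee_pos: [0.513, 0.3789, 0.1501]
tcp_rot: [[0.994, 0.109, -0.001], [0.109, -0.994, -0.001], [-0.001, 0.0, -1.0]]
wrist_force: [0.4, 0.3, -0.1]
opening: 0.0424
```

Run:
```python
from h import *
st(); c=snap("wrist","w10"); snap("side","s10",(180,120,440,400),2.1)
```

```text
t 23.88 p [0.513  0.3789 0.1501] yaw 6.3 tilt 0.06 F [ 0.4  0.3 -0.1] open 0.0424
```

View pics/w10.png

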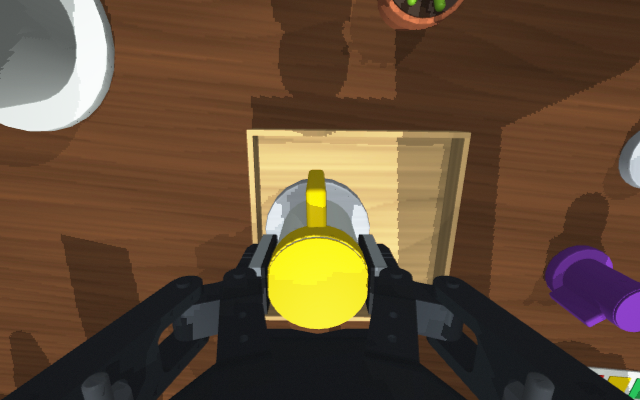

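View pics/s10.png

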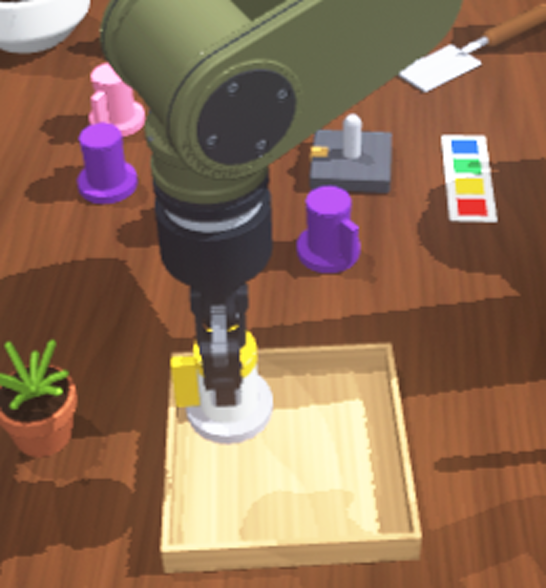

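Call:
{"op": "arm_command", "data": {
  "increments": [
    [[0, 0.5, 4], [0, 0, 0], -1],
    [[0, 0, 3.5], [0, 0, 0], -1],
    [[0, 0, 1.8], [0, 0, 0], -1],
    [[0, 0, 0.7], [0, 0, 0], -1],
    [[0, 0, 0.3], [0, 0, 0], -1],
    [[0, 0, 0.2], [0, 0, 0], -1],
    [[0, 0, 0.2], [0, 0, 0], -1],
    [[0, 0, 0], [0, 0, 0], -1]
  ]
}}

```text
time_s: 24.98
ee_pos: [0.5138, 0.3745, 0.0436]
tcp_rot: [[0.994, 0.11, 0.0], [0.11, -0.994, 0.0], [0.0, -0.0, -1.0]]
wrist_force: [-0.2, -0.3, -1.5]
opening: 0.0425
```

Call:
{"op": "arm_command", "data": {
  "increments": [
    [[0, 0, 0.1], [0, 0, 0], -1],
    [[0, 0, 0], [0, 0, 0], -1]
  ]
}}

```text
time_s: 25.22
ee_pos: [0.5137, 0.3744, 0.0423]
tcp_rot: [[0.994, 0.11, -0.0], [0.11, -0.994, -0.0], [-0.0, 0.0, -1.0]]
wrist_force: [0.0, -0.6, -2.1]
opening: 0.0426
```

Call:
{"op": "arm_command", "data": {
  "increments": [
    [[0, 0, 0.1], [0, 0, 0], -1],
    [[0, 0, 0.1], [0, 0, 0], -1],
    [[0, 0, 0], [0, 0, 0], -1]
  ]
}}

```text
time_s: 25.6
ee_pos: [0.5139, 0.3746, 0.0416]
tcp_rot: [[0.994, 0.11, 0.0], [0.11, -0.994, -0.0], [0.0, 0.0, -1.0]]
wrist_force: [-2.3, -1.1, 6.1]
opening: 0.0423
```

Call:
{"op": "arm_command", "data": {
  "increments": [
    [[0, 0, 0], [0, 0, 0], 1],
    [[0, 0, 0], [0, 0, 0], 1],
    [[0, 0, 0], [0, 0, 0], 1],
    [[0, 0, 0], [0, 0, 0], 1],
    [[0, 0, -3], [0, 0, 0], 1],
    [[0, 0, -5], [0, 0, 0], 1],
    [[0, 0, -5], [0, 0, 0], 1],
    [[0, 0, -1], [0, 0, 0], 1]
  ]
}}

```text
time_s: 26.6
ee_pos: [0.5159, 0.3758, 0.1858]
tcp_rot: [[0.994, 0.11, 0.007], [0.11, -0.994, 0.005], [0.008, -0.004, -1.0]]
wrist_force: [0.1, 0.4, -0.4]
opening: 0.0857
```

Run:
```python
from h import *
st(); c=snap("side","s11",(180,120,440,400),2.1); d=snap("scene","c11")
for n in("red","yellow","green","blue"): find(c,n);find(d,n)
plan([.58,.045,.17],113,claw=1)
```

```text
t 26.6 p [0.5159 0.3758 0.1858] yaw 6.3 tilt 0.5 F [ 0.1  0.4 -0.4] open 0.0857
red none
red 423 [ 0.5574 -0.3545  0.0716] [0.043 0.039 0.012] fin -0.5 73
yellow 791 [0.5121 0.3739 0.0745] [0.044 0.046 0.012] fin 12.0 169
yellow 300 [0.5232 0.3734 0.0698] [0.06  0.048 0.012] fin 5.2 44
green none
green 308 [0.5817 0.0444 0.066 ] [0.046 0.042 0.011] fin -67.4 67
blue none
blue 418 [ 0.5728 -0.1545  0.0668] [0.046 0.044 0.012] fin 68.6 79
from [0.5145 0.3749 0.1822] 6.3
[[0.2, 2.8, 0.1], [0, 0, np.float64(-8.9)], 1]
[[-0.2, 2.8, 0.1], [0, 0, np.float64(-8.9)], 1]
[[-0.6, 2.7, 0.1], [0, 0, np.float64(-8.9)], 1]
[[-1.0, 2.6, 0.1], [0, 0, np.float64(-8.9)], 1]
[[-1.5, 2.4, 0.1], [0, 0, np.float64(-8.9)], 1]
[[-1.7, 2.2, 0.1], [0, 0, np.float64(-8.9)], 1]
[[-2.1, 1.9, 0.1], [0, 0, np.float64(-8.8)], 1]
[[-2.4, 1.5, 0.1], [0, 0, np.float64(-8.9)], 1]
[[-2.6, 1.1, 0.1], [0, 0, np.float64(-8.9)], 1]
[[-2.7, 0.7, 0.1], [0, 0, np.float64(-8.9)], 1]
[[-2.8, 0.3, 0.1], [0, 0, np.float64(-8.9)], 1]
[[-2.8, -0.1, 0.1], [0, 0, np.float64(-8.9)], 1]
end [0.5801 0.0447 0.1702] 113.0
```

View pics/s11.png

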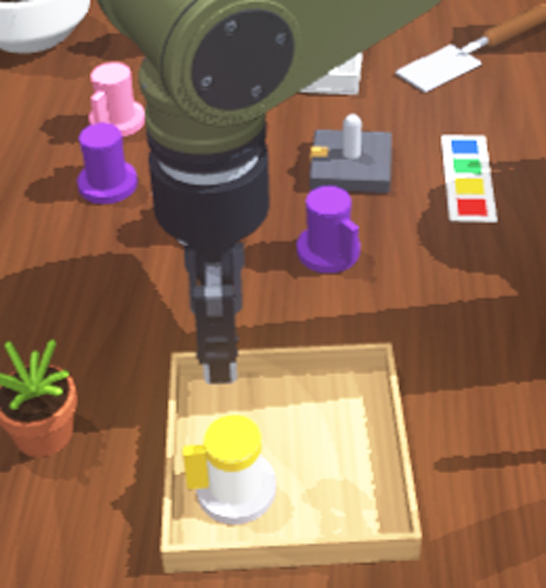

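Yellow stands upright in the crate at (235,470). Next is green, with tool x at 113° so that its fin lies along tool −x.

Call:
{"op": "arm_command", "data": {
  "increments": [
    [[0.2, 2.8, 0.1], [0, 0, -8.9], 1],
    [[-0.2, 2.8, 0.1], [0, 0, -8.9], 1],
    [[-0.6, 2.7, 0.1], [0, 0, -8.9], 1],
    [[-1.0, 2.6, 0.1], [0, 0, -8.9], 1],
    [[-1.5, 2.4, 0.1], [0, 0, -8.9], 1],
    [[-1.7, 2.2, 0.1], [0, 0, -8.9], 1],
    [[-2.1, 1.9, 0.1], [0, 0, -8.9], 1],
    [[-2.4, 1.5, 0.1], [0, 0, -8.9], 1]
  ]
}}

```text
time_s: 27.7
ee_pos: [0.5563, 0.1532, 0.1693]
tcp_rot: [[0.211, 0.977, -0.005], [0.977, -0.211, -0.001], [-0.002, -0.004, -1.0]]
wrist_force: [1.0, -0.4, 0.4]
opening: 0.0855
```

Call:
{"op": "arm_command", "data": {
  "increments": [
    [[-2.6, 1.1, 0.1], [0, 0, -8.9], 1],
    [[-2.7, 0.7, 0.1], [0, 0, -8.9], 1],
    [[-2.8, 0.3, 0.1], [0, 0, -8.9], 1],
    [[-2.8, -0.1, 0.1], [0, 0, -8.9], 1],
    [[0, 0, 0], [0, 0, 0], 1],
    [[0, 0, 0], [0, 0, 0], 1]
  ]
}}

```text
time_s: 28.45
ee_pos: [0.5786, 0.0447, 0.1666]
tcp_rot: [[-0.391, 0.92, -0.003], [0.92, 0.391, 0.0], [0.002, -0.003, -1.0]]
wrist_force: [0.8, -0.1, -0.2]
opening: 0.0853
```

Run:
```python
from h import *
st(); c=snap("wrist","w12"); find(c,"green")
```

```text
t 28.45 p [0.5786 0.0447 0.1666] yaw 113.0 tilt 0.17 F [ 0.8 -0.1 -0.2] open 0.0853
green 2238 [0.5798 0.0413 0.067 ] [0.045 0.055 0.012] fin -63.9 85
```

View pics/w12.png

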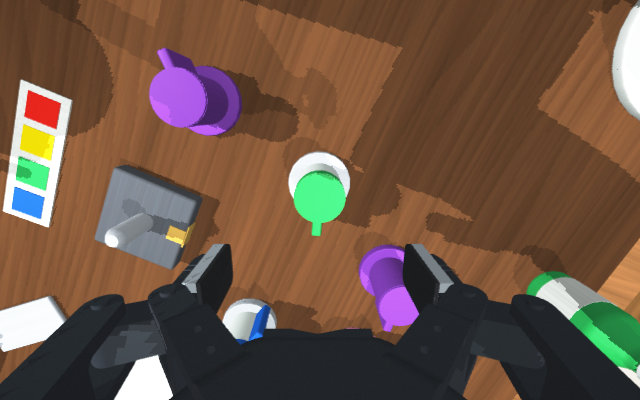

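Call:
{"op": "arm_command", "data": {
  "increments": [
    [[0, 0.1, 4.5], [0, 0, 0], 1],
    [[0, 0, 4.5], [0, 0, 0], 1],
    [[0, 0, 3], [0, 0, 0], 1],
    [[0, 0, 1.5], [0, 0, 0], 1],
    [[0, 0, 0], [0, 0, 0], -1],
    [[0, 0, 0], [0, 0, 0], -1],
    [[0, 0, 0], [0, 0, 0], -1],
    [[0, 0, 0], [0, 0, 0], -1]
  ]
}}

```text
time_s: 29.5
ee_pos: [0.5822, 0.0447, 0.0356]
tcp_rot: [[-0.392, 0.92, 0.004], [0.92, 0.392, 0.0], [-0.002, 0.004, -1.0]]
wrist_force: [-0.2, -0.2, 5.5]
opening: 0.0429
```

Call:
{"op": "arm_command", "data": {
  "increments": [
    [[0, 0, 0], [0, 0, 0], -1],
    [[0, 0, 0], [0, 0, 0], -1]
  ]
}}

```text
time_s: 29.75
ee_pos: [0.5822, 0.0447, 0.0355]
tcp_rot: [[-0.392, 0.92, 0.004], [0.92, 0.392, 0.0], [-0.001, 0.003, -1.0]]
wrist_force: [0.8, 0.9, 6.2]
opening: 0.0427
```

Call:
{"op": "arm_command", "data": {
  "increments": [
    [[0, 0, -3], [0, 0, 0], -1],
    [[0, 0, -5], [0, 0, 0], -1],
    [[0, 0, -5], [0, 0, 0], -1],
    [[0, 0, -2.3], [0, 0, 0], -1],
    [[0, 0, 0], [0, 0, 0], -1],
    [[0, 0, 0], [0, 0, 0], -1]
  ]
}}

```text
time_s: 30.5
ee_pos: [0.5793, 0.0446, 0.1843]
tcp_rot: [[-0.392, 0.92, -0.003], [0.92, 0.392, 0.0], [0.001, -0.003, -1.0]]
wrist_force: [-0.1, -0.8, -1.0]
opening: 0.0427
```

Run:
```python
from h import *
st(); c=snap("wrist","w13"); plan([.424,-.065,.18],178,claw=-1)
```

```text
t 30.5 p [0.5793 0.0446 0.1843] yaw 113.1 tilt 0.17 F [-0.1 -0.8 -1. ] open 0.0427
from [0.5791 0.0447 0.1838] 113.1
[[-0.6, -2.7, 0.1], [0, 0, np.float64(-9.3)], -1]
[[-0.1, -2.7, 0.0], [0, 0, np.float64(-9.2)], -1]
[[0.3, -2.7, 0.1], [0, 0, np.float64(-9.3)], -1]
[[0.7, -2.6, 0.0], [0, 0, np.float64(-9.3)], -1]
[[1.1, -2.4, 0.1], [0, 0, np.float64(-9.3)], -1]
[[1.6, -2.3, 0.0], [0, 0, np.float64(-9.2)], -1]
[[1.8, -1.9, 0.1], [0, 0, np.float64(-9.3)], -1]
end [ 0.4244 -0.0646  0.1798] 178.0
```

View pics/w13.png

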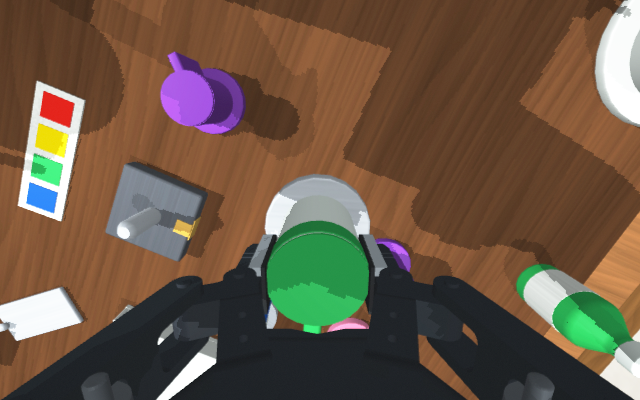

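Green is held with its fin at (312,328), pointing tool −x. Moving over the gauge with tool x at 178°.

Call:
{"op": "arm_command", "data": {
  "increments": [
    [[-0.6, -2.7, 0], [0, 0, -9.3], -1],
    [[-0.1, -2.7, 0], [0, 0, -9.2], -1],
    [[0.3, -2.7, 0], [0, 0, -9.3], -1],
    [[0.7, -2.6, 0], [0, 0, -9.3], -1],
    [[1.1, -2.4, 0], [0, 0, -9.3], -1],
    [[1.6, -2.3, 0], [0, 0, -9.2], -1],
    [[1.8, -1.9, 0], [0, 0, -9.3], -1]
  ]
}}

```text
time_s: 31.42
ee_pos: [0.424, -0.0647, 0.1841]
tcp_rot: [[-1.0, 0.03, -0.004], [0.03, 1.0, 0.001], [0.004, 0.001, -1.0]]
wrist_force: [0.6, -0.8, -2.3]
opening: 0.043
```

Call:
{"op": "arm_command", "data": {
  "increments": [
    [[0, 0, 3], [0, 0, 0], -1],
    [[0, 0, 1], [0, 0, 0], -1],
    [[0, 0, 0], [0, 0, 0], -1],
    [[0, 0, 0], [0, 0, 0], -1]
  ]
}}

```text
time_s: 31.92
ee_pos: [0.4264, -0.0645, 0.1469]
tcp_rot: [[-0.999, 0.035, 0.001], [0.035, 0.999, -0.0], [-0.001, -0.0, -1.0]]
wrist_force: [-0.5, -0.4, -0.9]
opening: 0.0426
```

Run:
```python
from h import *
st(); c=snap("side","s14",(260,100,440,240),4.2); d=snap("scene","c14",(220,130,360,250),5)
```

```text
t 31.93 p [ 0.4264 -0.0645  0.1469] yaw 178.0 tilt 0.03 F [-0.5 -0.4 -0.9] open 0.0426
```

View pics/s14.png

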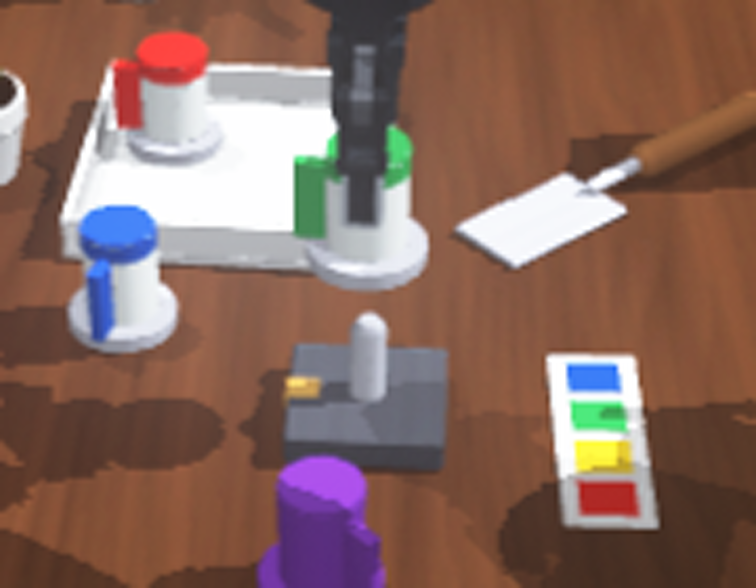

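View pics/c14.png

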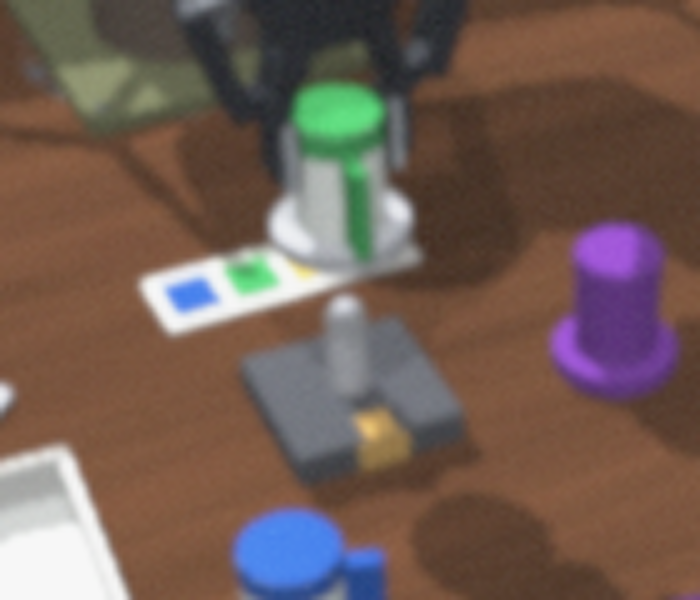

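The ring is aligned as it was for red. I'll apply the same −2 mm x shift and turn the fin about 5° towards the mark.

Call:
{"op": "arm_command", "data": {
  "increments": [
    [[0.2, 0, 1], [0, 0, -5], -1],
    [[0, 0, 2], [0, 0, 0], -1],
    [[0, 0, 1], [0, 0, 0], -1],
    [[0, 0, 0.5], [0, 0, 0], -1],
    [[0, 0, 0.3], [0, 0, 0], -1],
    [[0, 0, 0.2], [0, 0, 0], -1],
    [[0, 0, 0], [0, 0, 0], -1]
  ]
}}

```text
time_s: 32.9
ee_pos: [0.424, -0.0646, 0.0965]
tcp_rot: [[-0.999, -0.052, 0.0], [-0.052, 0.999, -0.0], [-0.0, -0.0, -1.0]]
wrist_force: [0.4, 0.6, -2.3]
opening: 0.0426
```

Call:
{"op": "arm_command", "data": {
  "increments": [
    [[0, 0, 0.2], [0, 0, 0], -1],
    [[0, 0, 0.1], [0, 0, 0], -1],
    [[0, 0, 0], [0, 0, 0], -1]
  ]
}}

```text
time_s: 33.28
ee_pos: [0.4239, -0.0646, 0.0935]
tcp_rot: [[-0.999, -0.052, 0.0], [-0.052, 0.999, -0.0], [-0.0, -0.0, -1.0]]
wrist_force: [-0.2, -0.8, -0.4]
opening: 0.0429
```

Expected stop if tight: about 0.0935.

Call:
{"op": "arm_command", "data": {
  "increments": [
    [[0, 0, 0.1], [0, 0, 0], -1],
    [[0, 0, 0.1], [0, 0, 0], -1],
    [[0, 0, 0], [0, 0, 0], -1]
  ]
}}

```text
time_s: 33.65
ee_pos: [0.4243, -0.0646, 0.0934]
tcp_rot: [[-0.999, -0.052, -0.0], [-0.052, 0.999, 0.0], [0.0, 0.0, -1.0]]
wrist_force: [-5.7, 1.5, 11.3]
opening: 0.0432
```

Call:
{"op": "arm_command", "data": {
  "increments": [
    [[0, 0, 0.1], [0, 0, 0], -1],
    [[0, 0, 0], [0, 0, 0], -1]
  ]
}}

```text
time_s: 33.9
ee_pos: [0.4244, -0.0646, 0.0933]
tcp_rot: [[-0.999, -0.052, -0.0], [-0.052, 0.999, 0.0], [0.0, 0.0, -1.0]]
wrist_force: [-7.5, 2.3, 17.0]
opening: 0.0428
```

Call:
{"op": "arm_command", "data": {
  "increments": [
    [[0, 0, 0], [0, 0, 0], -1],
    [[0, 0, 0], [0, 0, 0], -1]
  ]
}}

```text
time_s: 34.15
ee_pos: [0.4244, -0.0646, 0.0933]
tcp_rot: [[-0.999, -0.052, -0.0], [-0.052, 0.999, 0.0], [0.0, 0.0, -1.0]]
wrist_force: [-8.6, 1.9, 16.6]
opening: 0.0426
```

Run:
```python
from h import *
st(); c=snap("side","s15",(260,100,440,240),4.2); d=snap("scene","c15",(220,130,360,250),5)
```

```text
t 34.15 p [ 0.4244 -0.0646  0.0933] yaw -177.0 tilt 0.02 F [-8.6  1.9 16.6] open 0.0426
```

View pics/s15.png

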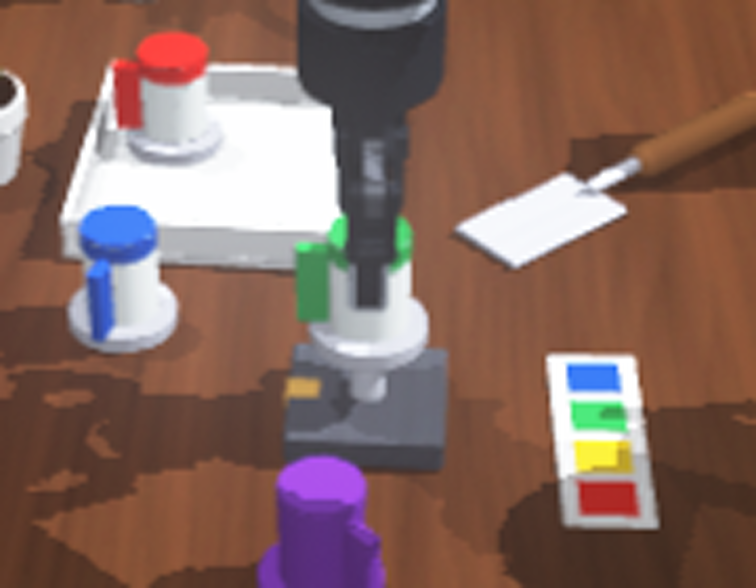

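View pics/c15.png

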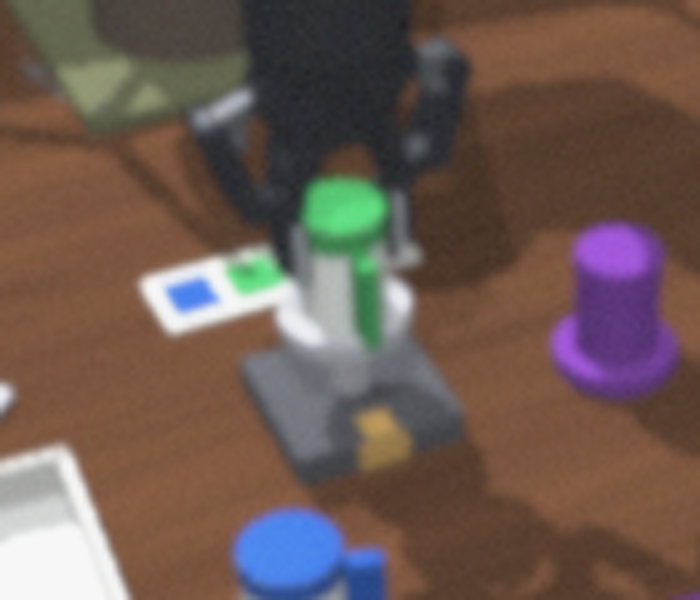

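Green also stops high at an underside height of 0.058 with 17 N, upright, fin to the mark: tight. It goes to the crate's near slot at (0.432, 0.30).

Run:
```python
from h import *
plan([.432,.30,.19],186,cur=[.4244,-.0646,.19,183],claw=-1)
```

```text
from [ 0.4244 -0.0646  0.19  ] 183
[[-0.4, 5.2, -0.0], [0, 0, -0.4], -1]
[[-0.4, 5.2, -0.0], [0, 0, -0.5], -1]
[[-0.5, 5.2, -0.0], [0, 0, -0.4], -1]
[[-0.5, 5.2, -0.0], [0, 0, -0.4], -1]
[[-0.5, 5.1, -0.0], [0, 0, -0.4], -1]
[[-0.6, 5.2, -0.0], [0, 0, -0.5], -1]
[[-0.6, 5.2, -0.0], [0, 0, -0.4], -1]
end [0.4322 0.3    0.19  ] 186.0
```

Call:
{"op": "arm_command", "data": {
  "increments": [
    [[0, 0, -0.5], [0, 0, 0], -1],
    [[0, 0, -1.3], [0, 0, 0], -1],
    [[0, 0, -3], [0, 0, 0], -1],
    [[0, 0, -3], [0, 0, 0], -1],
    [[0, 0, -2], [0, 0, 0], -1],
    [[0, 0, 0], [0, 0, 0], -1]
  ]
}}

```text
time_s: 35.0
ee_pos: [0.425, -0.0649, 0.1905]
tcp_rot: [[-0.999, -0.052, 0.004], [-0.052, 0.999, -0.001], [-0.004, -0.001, -1.0]]
wrist_force: [-0.2, 0.1, -2.2]
opening: 0.0424
```

Call:
{"op": "arm_command", "data": {
  "increments": [
    [[-0.4, 5.2, 0], [0, 0, -0.4], -1],
    [[-0.4, 5.2, 0], [0, 0, -0.5], -1],
    [[-0.5, 5.2, 0], [0, 0, -0.4], -1],
    [[-0.5, 5.2, 0], [0, 0, -0.4], -1],
    [[-0.5, 5.1, 0], [0, 0, -0.4], -1],
    [[-0.6, 5.2, 0], [0, 0, -0.5], -1],
    [[-0.6, 5.2, 0], [0, 0, -0.4], -1]
  ]
}}

```text
time_s: 35.88
ee_pos: [0.4307, 0.3015, 0.1867]
tcp_rot: [[-0.994, -0.105, -0.002], [-0.105, 0.994, -0.001], [0.002, -0.001, -1.0]]
wrist_force: [1.4, 0.1, -1.9]
opening: 0.0431
```

Call:
{"op": "arm_command", "data": {
  "increments": [
    [[0, 0, 4], [0, 0, 0], -1],
    [[0, 0, 0], [0, 0, 0], -1],
    [[0, 0, 0], [0, 0, 0], -1]
  ]
}}

```text
time_s: 36.25
ee_pos: [0.4315, 0.2996, 0.1482]
tcp_rot: [[-0.995, -0.104, -0.001], [-0.104, 0.995, -0.0], [0.001, -0.0, -1.0]]
wrist_force: [0.7, 0.5, -1.6]
opening: 0.0426
```

Run:
```python
from h import *
st(); c=snap("wrist","w16"); snap("side","s16",(180,120,440,400),2.1)
```

```text
t 36.25 p [0.4315 0.2996 0.1482] yaw -174.0 tilt 0.05 F [ 0.7  0.5 -1.6] open 0.0426
```

View pics/w16.png

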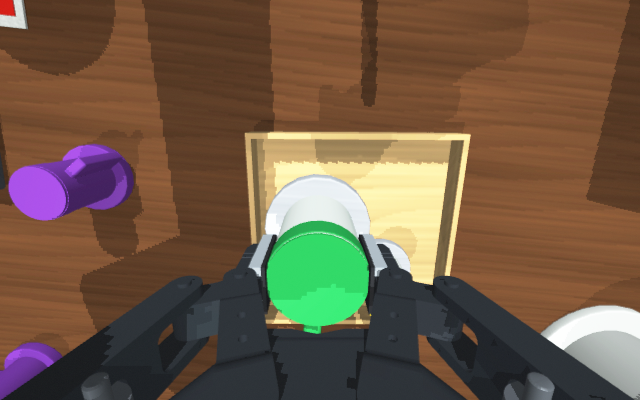

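View pics/s16.png

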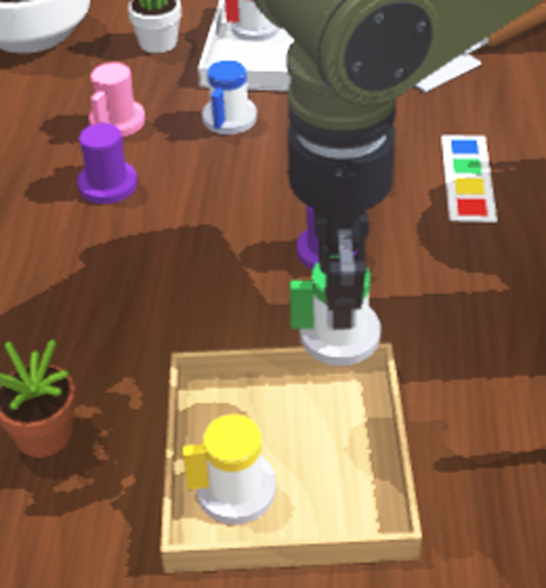

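Call:
{"op": "arm_command", "data": {
  "increments": [
    [[0, 0, 4], [0, 0, 0], -1],
    [[0, 0, 3.5], [0, 0, 0], -1],
    [[0, 0, 1.7], [0, 0, 0], -1],
    [[0, 0, 0.7], [0, 0, 0], -1],
    [[0, 0, 0.3], [0, 0, 0], -1],
    [[0, 0, 0.2], [0, 0, 0], -1],
    [[0, 0, 0.2], [0, 0, 0], -1],
    [[0, 0, 0], [0, 0, 0], -1]
  ]
}}

```text
time_s: 37.35
ee_pos: [0.4317, 0.3002, 0.0426]
tcp_rot: [[-0.995, -0.105, 0.0], [-0.105, 0.995, 0.0], [-0.0, 0.0, -1.0]]
wrist_force: [-0.5, 0.8, -1.0]
opening: 0.0427
```

Call:
{"op": "arm_command", "data": {
  "increments": [
    [[0, 0, 0.2], [0, 0, 0], -1],
    [[0, 0, 0.1], [0, 0, 0], -1],
    [[0, 0, 0], [0, 0, 0], -1]
  ]
}}

```text
time_s: 37.72
ee_pos: [0.4319, 0.3003, 0.0405]
tcp_rot: [[-0.995, -0.105, 0.0], [-0.105, 0.995, -0.0], [-0.0, -0.0, -1.0]]
wrist_force: [-2.7, -2.0, 6.4]
opening: 0.0427
```

Call:
{"op": "arm_command", "data": {
  "increments": [
    [[0, 0, 0], [0, 0, 0], 1],
    [[0, 0, 0], [0, 0, 0], 1],
    [[0, 0, 0], [0, 0, 0], 1],
    [[0, 0, 0], [0, 0, 0], 1],
    [[0, 0, -3], [0, 0, 0], 1],
    [[0, 0, -5], [0, 0, 0], 1],
    [[0, 0, -5], [0, 0, 0], 1],
    [[0, 0, -1], [0, 0, 0], 1]
  ]
}}

```text
time_s: 38.72
ee_pos: [0.4338, 0.3013, 0.1841]
tcp_rot: [[-0.994, -0.105, 0.007], [-0.105, 0.995, 0.004], [-0.008, 0.003, -1.0]]
wrist_force: [-0.1, 0.2, -0.3]
opening: 0.0854
```

Run:
```python
from h import *
st(); c=snap("side","s17",(180,120,440,400),2.1); d=snap("scene","c17")
for n in("red","yellow","green","blue"): find(c,n);find(d,n)
e=plan([.5,.07,.17],120,claw=1); plan([.5715,-.1535,.17],73,cur=e,claw=1)
```

```text
t 38.73 p [0.4338 0.3013 0.1841] yaw -174.0 tilt 0.47 F [-0.1  0.2 -0.3] open 0.0854
red 254 [ 0.5527 -0.355   0.076 ] [0.044 0.051 0.012] fin 6.2 73
red 425 [ 0.565  -0.3545  0.0711] [0.059 0.039 0.012] fin -0.7 58
yellow 802 [0.5186 0.3747 0.0737] [0.057 0.046 0.012] fin 14.2 92
yellow 295 [0.5159 0.372  0.0704] [0.045 0.045 0.012] fin 6.1 79
green 644 [0.4305 0.2994 0.0738] [0.046 0.046 0.012] fin 6.5 115
green 180 [0.4336 0.2992 0.0708] [0.047 0.044 0.011] fin -5.7 37
blue 299 [ 0.57   -0.1522  0.0692] [0.043 0.048 0.012] fin 75.1 75
blue 415 [ 0.5733 -0.1503  0.0664] [0.045 0.053 0.012] fin 66.1 48
from [0.4323 0.3005 0.1808] -174.0
[[-0.6, -3.4, 0.2], [0, 0, np.float64(9.4)], 1]
[[-1.2, -3.2, 0.1], [0, 0, np.float64(9.5)], 1]
[[-1.7, -3.0, 0.2], [0, 0, np.float64(9.4)], 1]
[[-2.1, -2.7, 0.1], [0, 0, np.float64(9.4)], 1]
[[-2.5, -2.3, 0.2], [0, 0, np.float64(9.4)], 1]
[[-2.9, -1.8, 0.1], [0, 0, np.float64(9.5)], 1]
[[-3.2, -1.4, 0.2], [0, 0, np.float64(9.4)], 1]
end [0.4997 0.0697 0.1698] -240.0
from [0.4997 0.0697 0.1698] -240.0
[[-4.6, -1.0, -0.0], [0, 0, np.float64(9.4)], 1]
[[-4.7, -0.2, -0.0], [0, 0, np.float64(9.4)], 1]
[[-4.6, 0.5, -0.0], [0, 0, np.float64(9.4)], 1]
[[-4.5, 1.3, -0.0], [0, 0, np.float64(9.4)], 1]
[[-4.3, 2.0, -0.0], [0, 0, np.float64(9.4)], 1]
end [ 0.571  -0.1538  0.1698] -287.0
```

View pics/s17.png

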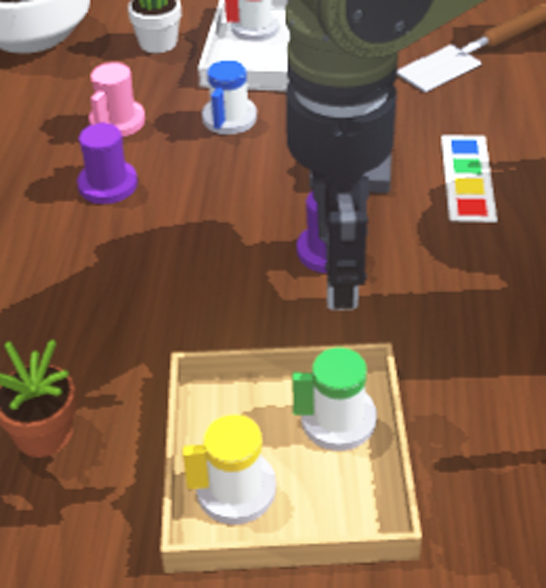

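Both tight ones, green and yellow, stand upright in the crate. Blue is unmoved at (228,95), and it is next.

Call:
{"op": "arm_command", "data": {
  "increments": [
    [[-0.6, -3.4, 0.1], [0, 0, 9.4], 1],
    [[-1.2, -3.2, 0.1], [0, 0, 9.4], 1],
    [[-1.7, -3.0, 0.1], [0, 0, 9.4], 1],
    [[-2.1, -2.7, 0.1], [0, 0, 9.4], 1],
    [[-2.5, -2.3, 0.1], [0, 0, 9.4], 1],
    [[-2.9, -1.8, 0.1], [0, 0, 9.4], 1],
    [[-3.2, -1.4, 0.1], [0, 0, 9.4], 1]
  ]
}}

```text
time_s: 39.7
ee_pos: [0.498, 0.0683, 0.1694]
tcp_rot: [[-0.498, 0.867, -0.005], [0.867, 0.498, -0.0], [0.002, -0.004, -1.0]]
wrist_force: [0.1, 0.2, -0.3]
opening: 0.0855
```

Call:
{"op": "arm_command", "data": {
  "increments": [
    [[-4.6, -1.0, 0], [0, 0, 9.4], 1],
    [[-4.7, -0.2, 0], [0, 0, 9.4], 1],
    [[-4.6, 0.5, 0], [0, 0, 9.4], 1],
    [[-4.5, 1.3, 0], [0, 0, 9.4], 1],
    [[-4.3, 2.0, 0], [0, 0, 9.4], 1],
    [[0, 0, 0.5], [0, 0, 0], 1],
    [[0, 0, 0], [0, 0, 0], 1]
  ]
}}

```text
time_s: 40.58
ee_pos: [0.5698, -0.153, 0.1642]
tcp_rot: [[0.288, 0.957, -0.005], [0.957, -0.288, 0.002], [0.001, -0.005, -1.0]]
wrist_force: [-0.3, 0.0, 0.7]
opening: 0.0853
```

Run:
```python
from h import *
st(); c=snap("wrist","w18"); find(c,"blue")
```

```text
t 40.58 p [ 0.5698 -0.153   0.1642] yaw 73.2 tilt 0.31 F [-0.3  0.   0.7] open 0.0853
blue 2412 [ 0.5708 -0.1461  0.0669] [0.044 0.059 0.012] fin 69.1 114
```

View pics/w18.png

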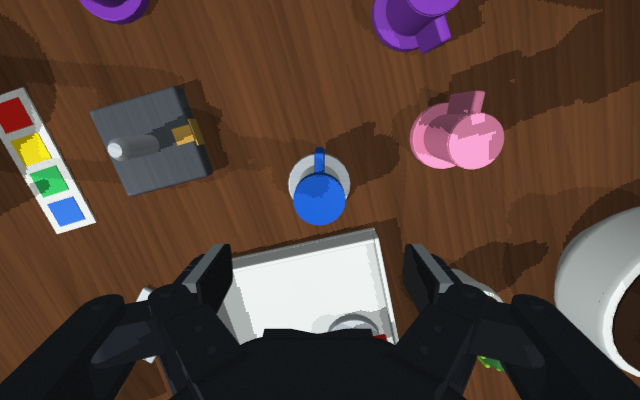

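Call:
{"op": "arm_command", "data": {
  "increments": [
    [[0, 0.1, 4.5], [0, 0, 0], 1],
    [[0, 0, 4.5], [0, 0, 0], 1],
    [[0, 0, 3], [0, 0, 0], 1],
    [[0, 0, 1.2], [0, 0, 0], 1],
    [[0, 0, 0], [0, 0, 0], -1],
    [[0, 0, 0], [0, 0, 0], -1],
    [[0, 0, 0], [0, 0, 0], -1],
    [[0, 0, 0], [0, 0, 0], -1]
  ]
}}

```text
time_s: 41.62
ee_pos: [0.574, -0.1547, 0.0376]
tcp_rot: [[0.289, 0.957, 0.004], [0.957, -0.289, -0.001], [-0.0, 0.004, -1.0]]
wrist_force: [-0.2, 0.4, 6.3]
opening: 0.043
```

Call:
{"op": "arm_command", "data": {
  "increments": [
    [[0, 0, 0], [0, 0, 0], -1],
    [[0, 0, 0], [0, 0, 0], -1]
  ]
}}

```text
time_s: 41.88
ee_pos: [0.574, -0.1547, 0.0376]
tcp_rot: [[0.289, 0.957, 0.004], [0.957, -0.289, -0.001], [0.0, 0.004, -1.0]]
wrist_force: [0.3, 1.3, 6.9]
opening: 0.0424
```

Call:
{"op": "arm_command", "data": {
  "increments": [
    [[0, 0, -3], [0, 0, 0], -1],
    [[0, 0, -5], [0, 0, 0], -1],
    [[0, 0, -5], [0, 0, 0], -1],
    [[0, 0, -2.3], [0, 0, 0], -1],
    [[0, 0, 0], [0, 0, 0], -1],
    [[0, 0, 0], [0, 0, 0], -1]
  ]
}}

```text
time_s: 42.62
ee_pos: [0.5714, -0.1538, 0.1864]
tcp_rot: [[0.289, 0.957, -0.003], [0.957, -0.289, 0.001], [0.0, -0.003, -1.0]]
wrist_force: [0.1, 0.6, -1.9]
opening: 0.0422
```

Run:
```python
from h import *
st(); c=snap("wrist","w19"); plan([.424,-.065,.18],-2,claw=-1)
```

```text
t 42.62 p [ 0.5714 -0.1538  0.1864] yaw 73.2 tilt 0.17 F [ 0.1  0.6 -1.9] open 0.0422
from [ 0.5712 -0.1537  0.1858] 73.2
[[0.5, -2.1, 0.1], [0, 0, np.float64(9.4)], -1]
[[0.2, -2.1, 0.0], [0, 0, np.float64(9.4)], -1]
[[-0.2, -2.2, 0.1], [0, 0, np.float64(9.4)], -1]
[[-0.5, -2.1, 0.1], [0, 0, np.float64(9.4)], -1]
[[-0.8, -1.9, 0.1], [0, 0, np.float64(9.4)], -1]
[[-1.2, -1.8, 0.0], [0, 0, np.float64(9.4)], -1]
[[-1.4, -1.6, 0.1], [0, 0, np.float64(9.4)], -1]
[[-1.7, -1.4, 0.1], [0, 0, np.float64(9.4)], -1]
end [ 0.4241 -0.0647  0.1798] -2.0
```

View pics/w19.png

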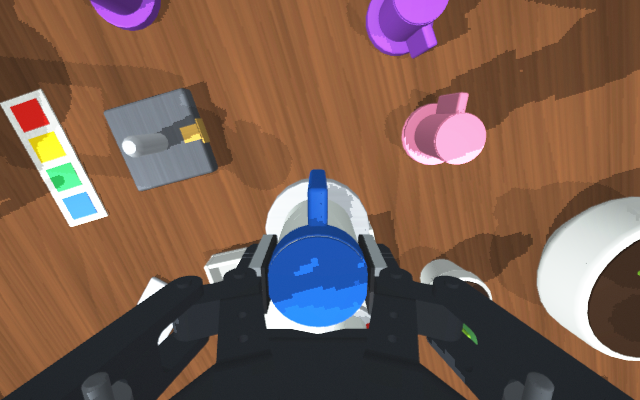

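Blue is held, top at (318,281), fin straight along tool +x.

Call:
{"op": "arm_command", "data": {
  "increments": [
    [[0.5, -2.1, 0], [0, 0, 9.4], -1],
    [[0.2, -2.1, 0], [0, 0, 9.4], -1],
    [[-0.2, -2.2, 0], [0, 0, 9.4], -1],
    [[-0.5, -2.1, 0], [0, 0, 9.4], -1],
    [[-0.8, -1.9, 0], [0, 0, 9.4], -1],
    [[-1.2, -1.8, 0], [0, 0, 9.4], -1],
    [[-1.4, -1.6, 0], [0, 0, 9.4], -1],
    [[-1.7, -1.4, 0], [0, 0, 9.4], -1]
  ]
}}

```text
time_s: 43.68
ee_pos: [0.4238, -0.0645, 0.1861]
tcp_rot: [[0.999, -0.04, -0.004], [-0.04, -0.999, 0.001], [-0.004, -0.001, -1.0]]
wrist_force: [0.1, 0.3, -1.3]
opening: 0.0426
```

Call:
{"op": "arm_command", "data": {
  "increments": [
    [[0, 0, 3], [0, 0, 0], -1],
    [[0, 0, 1], [0, 0, 0], -1],
    [[0, 0, 0], [0, 0, 0], -1],
    [[0, 0, 0], [0, 0, 0], -1]
  ]
}}

```text
time_s: 44.18
ee_pos: [0.4259, -0.0653, 0.1489]
tcp_rot: [[0.999, -0.035, 0.0], [-0.035, -0.999, -0.0], [0.001, 0.0, -1.0]]
wrist_force: [0.7, 0.2, -1.2]
opening: 0.0426
```

Run:
```python
from h import *
st(); c=snap("side","s20",(260,100,440,240),4.2); d=snap("scene","c20",(220,130,360,250),5)
```

```text
t 44.17 p [ 0.4259 -0.0653  0.1489] yaw -2.0 tilt 0.03 F [ 0.7  0.2 -1.2] open 0.0426
```

View pics/s20.png

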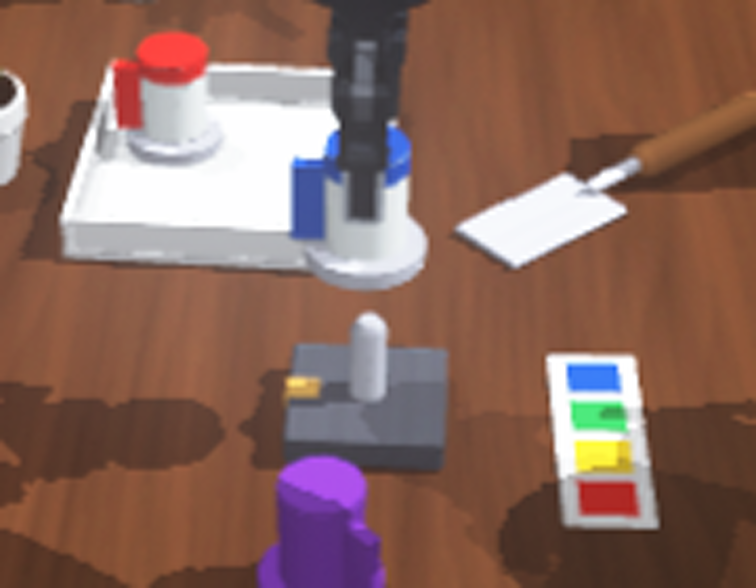

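View pics/c20.png

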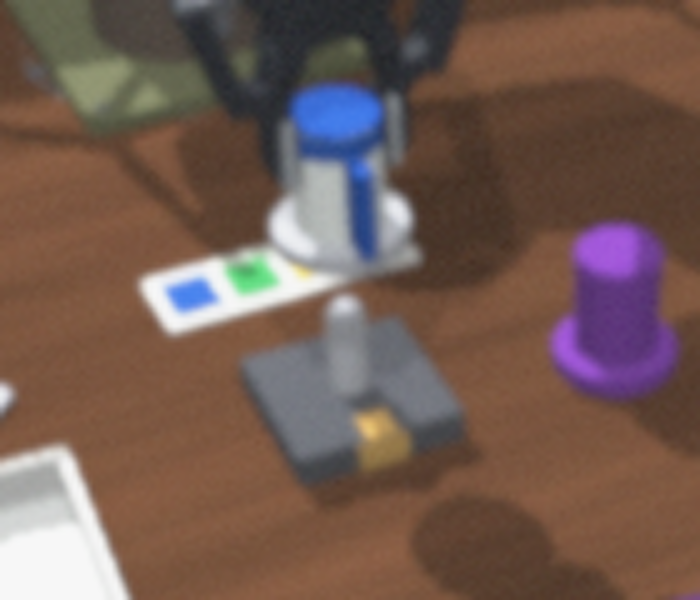

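Call:
{"op": "arm_command", "data": {
  "increments": [
    [[-0.2, -0.1, 2], [0, 0, 0], -1],
    [[0, 0, 1.2], [0, 0, 0], -1],
    [[0, 0, 0.8], [0, 0, 0], -1],
    [[0, 0, 0.5], [0, 0, 0], -1],
    [[0, 0, 0.3], [0, 0, 0], -1],
    [[0, 0, 0.2], [0, 0, 0], -1],
    [[0, 0, 0], [0, 0, 0], -1]
  ]
}}

```text
time_s: 45.15
ee_pos: [0.4236, -0.0641, 0.0984]
tcp_rot: [[0.999, -0.035, 0.0], [-0.035, -0.999, -0.0], [0.0, 0.0, -1.0]]
wrist_force: [-1.0, 0.5, -1.6]
opening: 0.0428
```

Call:
{"op": "arm_command", "data": {
  "increments": [
    [[0, 0, 0.2], [0, 0, 0], -1],
    [[0, 0, 0.1], [0, 0, 0], -1],
    [[0, 0, 0.1], [0, 0, 0], -1],
    [[0, 0, 0], [0, 0, 0], -1]
  ]
}}

```text
time_s: 45.65
ee_pos: [0.4237, -0.0641, 0.0955]
tcp_rot: [[0.999, -0.035, 0.0], [-0.035, -0.999, 0.0], [0.0, -0.0, -1.0]]
wrist_force: [-3.1, 0.7, 5.7]
opening: 0.0427
```

Call:
{"op": "arm_command", "data": {
  "increments": [
    [[0, 0, 0.1], [0, 0, 0], -1],
    [[0, 0, 0], [0, 0, 0], -1],
    [[0, 0, 0], [0, 0, 0], -1],
    [[0, 0, 0], [0, 0, 0], -1]
  ]
}}

```text
time_s: 46.15
ee_pos: [0.4239, -0.0641, 0.0955]
tcp_rot: [[0.999, -0.035, -0.0], [-0.035, -0.999, 0.0], [-0.0, -0.0, -1.0]]
wrist_force: [-5.7, 2.4, 11.7]
opening: 0.0428
```

Run:
```python
from h import *
st(); c=snap("side","s21",(260,100,440,240),4.2); d=snap("scene","c21",(220,130,360,250),5)
plan([.427,.378,.19],6,cur=[.4237,-.0641,.19,-2],claw=-1)
```

```text
t 46.15 p [ 0.4239 -0.0641  0.0955] yaw -2.0 tilt 0.0 F [-5.7  2.4 11.7] open 0.0428
from [ 0.4237 -0.0641  0.19  ] -2
[[-0.1, -4.9, -0.0], [0, 0, -0.9], -1]
[[-0.1, -4.9, -0.0], [0, 0, -0.9], -1]
[[0.0, -4.9, -0.0], [0, 0, -0.9], -1]
[[0.1, -4.9, -0.0], [0, 0, -0.9], -1]
[[0.2, -5.0, -0.0], [0, 0, -0.8], -1]
[[0.2, -4.9, -0.0], [0, 0, -0.9], -1]
[[0.4, -4.9, -0.0], [0, 0, -0.9], -1]
[[0.4, -4.9, -0.0], [0, 0, -0.9], -1]
[[0.4, -4.9, -0.0], [0, 0, -0.9], -1]
end [0.4267 0.3785 0.19  ] 6.0
```

View pics/s21.png

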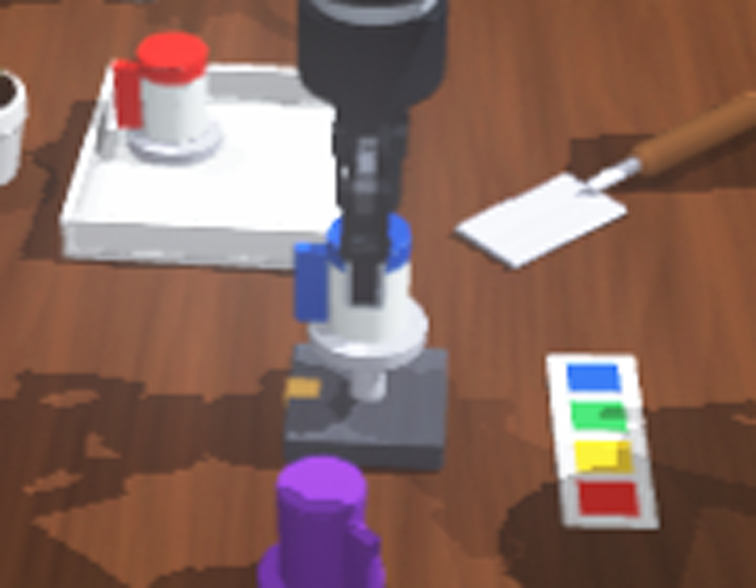

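View pics/c21.png

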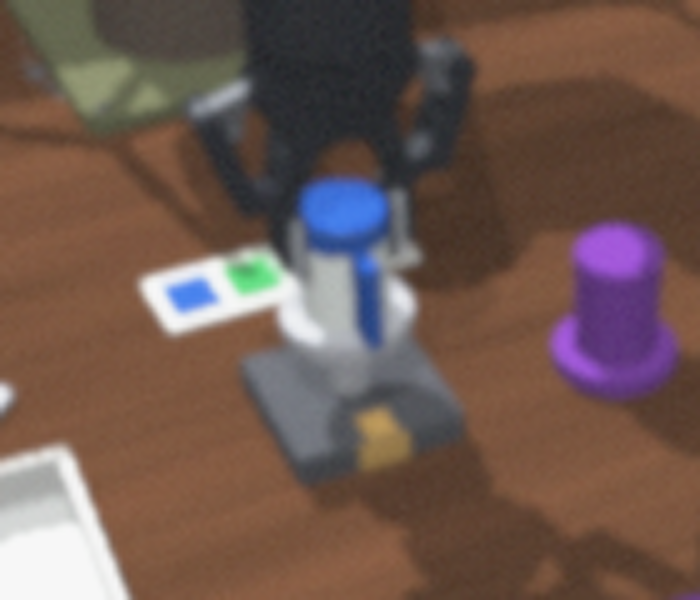

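Blue stops at an underside height of 0.058 with 12 N, upright, fin to the mark: tight. It takes the free crate spot at (0.522, 0.29), and I'll open the jaws only partway there to clear yellow.

Run:
```python
from h import *
plan([.522,.29,.19],6,cur=[.4237,-.0641,.19,-2],claw=-1)
```

```text
from [ 0.4237 -0.0641  0.19  ] -2
[[1.2, -5.1, -0.0], [0, 0, -1.1], -1]
[[1.4, -5.1, -0.0], [0, 0, -1.2], -1]
[[1.4, -5.0, -0.0], [0, 0, -1.1], -1]
[[1.5, -5.1, -0.0], [0, 0, -1.2], -1]
[[1.6, -4.9, -0.0], [0, 0, -1.1], -1]
[[1.8, -5.0, -0.0], [0, 0, -1.2], -1]
[[1.8, -4.9, -0.0], [0, 0, -1.1], -1]
end [0.522  0.2897 0.19  ] 6.0
```

Call:
{"op": "arm_command", "data": {
  "increments": [
    [[0, 0, -0.5], [0, 0, 0], -1],
    [[0, 0, -1.3], [0, 0, 0], -1],
    [[0, 0, -3], [0, 0, 0], -1],
    [[0, 0, -3], [0, 0, 0], -1],
    [[0, 0, -2], [0, 0, 0], -1],
    [[0, 0, 0], [0, 0, 0], -1]
  ]
}}

```text
time_s: 47.0
ee_pos: [0.4247, -0.0644, 0.1937]
tcp_rot: [[0.999, -0.035, 0.005], [-0.035, -0.999, -0.001], [0.005, 0.001, -1.0]]
wrist_force: [0.4, -0.5, -0.1]
opening: 0.0427
```

Call:
{"op": "arm_command", "data": {
  "increments": [
    [[1.2, -5.1, 0], [0, 0, -1.1], -1],
    [[1.4, -5.1, 0], [0, 0, -1.2], -1],
    [[1.4, -5.0, 0], [0, 0, -1.1], -1],
    [[1.5, -5.1, 0], [0, 0, -1.2], -1],
    [[1.6, -4.9, 0], [0, 0, -1.1], -1],
    [[1.8, -5.0, 0], [0, 0, -1.2], -1],
    [[1.8, -4.9, 0], [0, 0, -1.1], -1]
  ]
}}

```text
time_s: 47.88
ee_pos: [0.5213, 0.2913, 0.1895]
tcp_rot: [[0.994, 0.105, -0.002], [0.105, -0.994, -0.001], [-0.002, 0.001, -1.0]]
wrist_force: [0.5, -0.5, -0.8]
opening: 0.0429
```

Call:
{"op": "arm_command", "data": {
  "increments": [
    [[0, 0, 1], [0, 0, 0], -1],
    [[0, 0, 0], [0, 0, 0], -1],
    [[0, 0, 0], [0, 0, 0], -1]
  ]
}}

```text
time_s: 48.25
ee_pos: [0.5213, 0.2887, 0.1806]
tcp_rot: [[0.995, 0.103, -0.001], [0.103, -0.995, -0.001], [-0.001, 0.001, -1.0]]
wrist_force: [0.2, 0.5, -2.2]
opening: 0.043
```

Run:
```python
from h import *
st(); c=snap("wrist","w22"); d=snap("side","s22",(180,120,440,400),2.1)
find(d,"green");find(d,"yellow")
```

```text
t 48.25 p [0.5213 0.2887 0.1806] yaw 5.9 tilt 0.08 F [ 0.2  0.5 -2.2] open 0.043
green 643 [0.4297 0.2994 0.0741] [0.044 0.047 0.012] fin 6.4 133
yellow 802 [0.5126 0.3747 0.0735] [0.045 0.046 0.012] fin 10.7 159
```

View pics/w22.png

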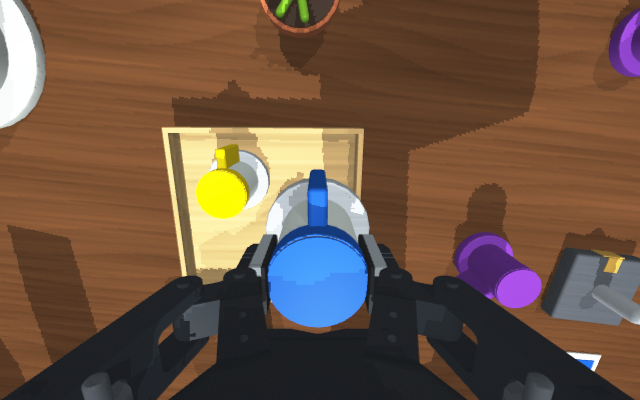

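View pics/s22.png

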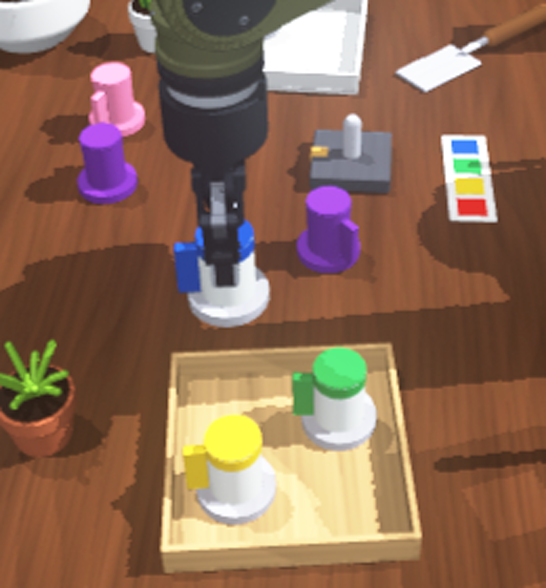

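Call:
{"op": "arm_command", "data": {
  "increments": [
    [[0, 0, 4], [0, 0, 0], -1],
    [[0, 0, 4], [0, 0, 0], -1],
    [[0, 0, 3], [0, 0, 0], -1],
    [[0, 0, 1.5], [0, 0, 0], -1],
    [[0, 0, 0.6], [0, 0, 0], -1],
    [[0, 0, 0.3], [0, 0, 0], -1],
    [[0, 0, 0.2], [0, 0, 0], -1],
    [[0, 0, 0], [0, 0, 0], -1]
  ]
}}

```text
time_s: 49.35
ee_pos: [0.5222, 0.29, 0.0461]
tcp_rot: [[0.995, 0.105, 0.001], [0.105, -0.995, 0.0], [0.001, -0.0, -1.0]]
wrist_force: [0.1, -0.2, -1.8]
opening: 0.043
```

Call:
{"op": "arm_command", "data": {
  "increments": [
    [[0, 0, 0.2], [0, 0, 0], -1],
    [[0, 0, 0], [0, 0, 0], -1]
  ]
}}

```text
time_s: 49.6
ee_pos: [0.5217, 0.2898, 0.0433]
tcp_rot: [[0.995, 0.105, -0.0], [0.105, -0.995, -0.0], [-0.0, 0.0, -1.0]]
wrist_force: [-0.3, 1.2, -1.0]
opening: 0.0425
```

Call:
{"op": "arm_command", "data": {
  "increments": [
    [[0, 0, 0.1], [0, 0, 0], -1],
    [[0, 0, 0.1], [0, 0, 0], -1],
    [[0, 0, 0], [0, 0, 0], -1]
  ]
}}

```text
time_s: 49.98
ee_pos: [0.5219, 0.2899, 0.0426]
tcp_rot: [[0.995, 0.105, -0.0], [0.105, -0.995, -0.0], [-0.0, 0.0, -1.0]]
wrist_force: [-2.9, -0.9, 5.9]
opening: 0.0425
```

Call:
{"op": "arm_command", "data": {
  "increments": [
    [[0, 0, 0], [0, 0, 0], 0.5],
    [[0, 0, 0], [0, 0, 0], 0.5],
    [[0, 0, 0], [0, 0, 0], 0.5],
    [[0, 0, 0], [0, 0, 0], 0.5]
  ]
}}

```text
time_s: 50.48
ee_pos: [0.5217, 0.2898, 0.0412]
tcp_rot: [[0.995, 0.105, -0.0], [0.105, -0.995, -0.0], [-0.0, 0.0, -1.0]]
wrist_force: [-0.5, -0.0, 0.4]
opening: 0.0642
```

Call:
{"op": "arm_command", "data": {
  "increments": [
    [[0, 0, -2], [0, 0, 0], 0.5],
    [[0, 0, -4], [0, 0, 0], 0.5],
    [[0, 0, -5], [0, 0, 0], 0.5],
    [[-2, 0, -4], [0, 0, 0], 0.5],
    [[-2, 5, 0], [0, 0, 0], 0.5],
    [[-2, 5, 0], [0, 0, 0], 0.5],
    [[-2, 5, 0], [0, 0, 0], 0.5],
    [[0, 5, 0], [0, 0, 0], 0.5]
  ]
}}

```text
time_s: 51.48
ee_pos: [0.4624, 0.0813, 0.193]
tcp_rot: [[0.994, 0.105, 0.003], [0.105, -0.994, 0.0], [0.003, 0.0, -1.0]]
wrist_force: [2.0, -0.9, -0.4]
opening: 0.0644
```

Run:
```python
from h import *
st(); c=snap("side","s23"); d=snap("scene","c23")
for n in("red","yellow","green","blue"): find(c,n);find(d,n)
```

```text
t 51.48 p [0.4624 0.0813 0.193 ] yaw 6.0 tilt 0.16 F [ 2.  -0.9 -0.4] open 0.0644
red 251 [ 0.5527 -0.3535  0.075 ] [0.044 0.051 0.012] fin 2.6 71
red 424 [ 0.5571 -0.3542  0.0714] [0.043 0.039 0.012] fin -0.9 72
yellow 804 [0.5121 0.3734 0.0749] [0.044 0.045 0.012] fin 12.9 171
yellow 296 [0.5154 0.3734 0.0699] [0.045 0.046 0.012] fin 3.8 84
green 643 [0.4331 0.2994 0.0741] [0.051 0.046 0.012] fin 6.7 95
green 179 [0.4315 0.2975 0.0709] [0.047 0.041 0.011] fin -1.8 42
blue 650 [0.5222 0.2899 0.0736] [0.045 0.047 0.012] fin 10.2 117
blue 225 [0.5261 0.2871 0.0704] [0.041 0.042 0.011] fin 3.8 41
```

View pics/s23.png

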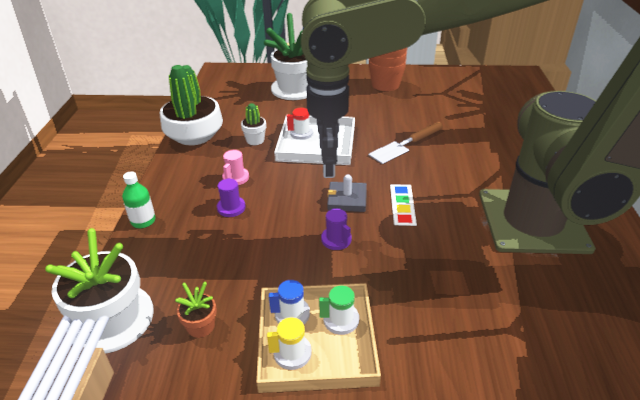

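View pics/c23.png

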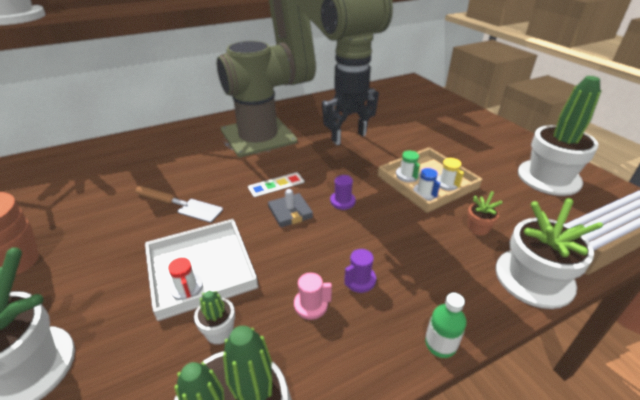

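All four stand in place: red in the tray at (299,123), and blue, green and yellow in the crate at (290,300), (341,308) and (291,342). The gripper touches nothing. I'll let the arm settle, check once more and hand in.

Call:
{"op": "arm_command", "data": {
  "increments": [
    [[0, 0, 0], [0, 0, 0], 0.5],
    [[0, 0, 0], [0, 0, 0], 0.5],
    [[0, 0, 0], [0, 0, 0], 0.5],
    [[0, 0, 0], [0, 0, 0], 0.5]
  ]
}}

```text
time_s: 52.08
ee_pos: [0.463, 0.0832, 0.1912]
tcp_rot: [[0.994, 0.106, -0.0], [0.106, -0.994, 0.0], [-0.0, -0.0, -1.0]]
wrist_force: [0.0, 0.3, 0.9]
opening: 0.0643
```

Run:
```python
from h import *
c=snap("side","s24")
for n in("red","yellow","green","blue"): find(c,n)
st(); print(env.sign_off())
```

```text
red 242 [ 0.5538 -0.3551  0.0746] [0.042 0.049 0.012] fin 6.1 67
yellow 803 [0.5122 0.3748 0.0742] [0.044 0.046 0.012] fin 10.5 163
green 640 [0.4297 0.2997 0.074 ] [0.044 0.045 0.012] fin 5.9 133
blue 650 [0.5213 0.2891 0.0744] [0.043 0.047 0.012] fin 11.5 127
t 52.12 p [0.463  0.0831 0.1912] yaw 6.1 tilt 0.02 F [-0.8  0.1  0.1] open 0.0639
the job is handed in; nothing more can be done
None
```

I tried all four ferrules on the pin in card order (red, yellow, green, blue), each with its fin facing the brass mark, and handed the job in at 52 s.

| Ferrule | Result on the pin | Reaction at the wrist | Now in |
|---|---|---|---|
| Red | went down to the base | about 16 N | white tray |
| Yellow | stopped high, underside about 38 mm above the base | about 12 N | wooden crate |
| Green | stopped high, same height | about 17 N | wooden crate |
| Blue | stopped high, same height | about 12 N | wooden crate |

- **Placing:** The last pictures show all four standing upright and well inside their containers. Their tops measured 74–75 mm above the table, as expected on the 5 mm floors.
- **Surroundings:** The gripper is clear of everything, and the plants and trowel look unmoved in the pictures; I did not measure them again. I saw no saucer within the work area.
- **Disagreements:** The side and scene cameras differed by about 3–4 mm in position and up to about 9° in fin angle, which is small against the limits. No check failed.

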